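# Clear the tumblers and close the blind

### The arm

A 6-joint arm with a two-finger parallel gripper is mounted at the origin on the work surface. World frame = base frame: x ahead of the robot, y to its left, z up, the work surface at z = 0. Lengths are in m, angles in rad, forces in N, time in s.
With the tool pointing down it reaches from about 0.35 to 0.875 m from the base axis. Payload 15.5 kg.
Tool frame: the origin (TCP) lies on the centre line of the jaws, within the pads' length; the fingertips stand ctrl.nose_length ahead of it and the grasp point (between the pads) lies 11 mm behind it (ctrl.nose_length is the distance from the TCP to the fingertips, in m); y points along the fingers, z is the direction in which the jaws open and shut, and the axes are right-handed (so a half turn about y gives the same grasp; the last joint's range is limited). The gripper opens to 85 mm and grips with 20 to 120 N. Pads are 22 mm wide; open, the fingers measure 114 mm over their backs; the gripper's body (76 mm by 85 mm) begins 54 mm behind the grasp point. The pads swing forward as they close: fully open they stand 13 mm farther back than shut.
Start: joints at [1.179, 0.494, 1.345, -0, 1.302, -0.096], TCP at [0.183, 0.598, 0.239] pointing down, gripper open.
Joint ranges: [-2.91, 2.91], [-0.82, 2.16], [0.22, 2.67], [-1.22, 4.37], [0.12, 2.79], [-3.08, 3.08]. Speed limits (rad/s): [1.89, 1.89, 2.57, 3.01, 3.01, 3.01].

### API

Orientations are given as a rotation vector (axis times angle).
In Python, from rig import ctrl, imaging gives the robot as it stands.
- The arm moves only by the tool play_rows, never from a script. Its argument "motion" is a list of rows, each a list of 2 entries, a list of its own where there are three numbers: the shift along the tool's x, y, z as a fraction of full scale, then the turn, a rotation vector about the tool's x, y, z as a fraction of full scale. A call has 1 to 5 rows; each row shifts and turns the commanded pose from where the row before left it, along the tool's axes as they then stand; what a row does not reach is not made up. Full scale, the value 1, is 0.02 m for a shift and 0.12 rad for a turn. A row lasts 1/12 s, in which the tool goes at most 41.7 mm and 7.16 degrees, less where a joint would pass 70% of its speed; a pose out of reach is approached as far as the arm can. A call with a number of a shift or a turn outside -1 to 1 is refused whole. A call with a gripper value outside its range is refused whole. "gripper" is the opening, from 0 (shut) to 1 (fully open), set as the call begins (left out, the last holds). The fingers move at their own pace and stop on an object; "newtons" is the grip in N (left out, the last holds). Time passes only in rows, so rows that do not move let the fingers close. It gives the time, the measured TCP pose, the force and the opening at its end, in the units of the state.
- ctrl.get_obs(): the state, without advancing time (a new reading comes with each control period).
- imaging.read_camera(name): name is "scene" or "top"; returns the picture (384x512x3 uint8, red, green, blue); there is no depth.
- imaging.camera_info(name): a dict with "K" (3x3 intrinsics, pixels), "rvec" (rotation vector, rad) and "tvec" (3), from world to camera coordinates, as OpenCV has them. Camera axes: x right, y down, z forward; pixel columns grow to the right and rows downward; lengths in m; the calibration is good to about 2 mm. A picture is of the moment at which its call begins. camera_info takes no time and is no camera call.
- ctrl.close_job(): hands the job in, once; it reports no verdict.
The state is a dict: "clock": time; "joints": joint angles; "joint_vel": joint speeds; "tau": joint torques, N m; "eef_pos": TCP position; "ee_rot": TCP orientation; "ft_force": force on the tool from outside, world axes, zero at the start; "wrist_torque": the same for the moment, N m; "gripper_width": opening from 0.0 (shut) to 1.0 (fully open).
Only numpy, scipy, OpenCV 4.12 (cv2) and the standard library are available. Lean on these libraries where they do the work, as an engineer would, in place of code of your own. Each camera call takes 0.05 s, during which the arm holds its last target.

### The job

Close the window blind for the night: the two steel tumblers crowding its control lever must go first, so stack them upright into the tumbler on the wooden tray, one inside the other, lowering them in rather than letting them drop. Then push the lever all the way to the left, as you see it when you stand in front of the lever looking at the control, hold it there for two seconds and let it spring back to the middle. Never push the lever far over to the right, and leave everything else standing where it is.

Things in the scene. Friction and masses are not known exactly. Their poses are not given: they have to be found in the camera images.
- tumbler_a_mid (a point): Loose steel stacking tumbler, upright on the table left of the lever, in its path. 90 mm tall, about 0.16 kg, wall 2.5 mm. Upper body a straight cylinder, 65 mm outside diameter (mouth 60 mm inside), from 53 mm above the foot to the rim; lower body a cone, 40 mm diameter at the foot, 54 mm at the shoulder. Point: on its axis, 45 mm above its foot; z up.
- tumbler_b_mid (a point): The other loose tumbler, same in every way, upright on the table right of the lever. How they nest: the lower body goes 53 mm deep into another's mouth with about 2 mm play all round, and the flat shoulder rests on the other's rim: a nested tumbler sits 37 mm higher than the one below, its upper 37 mm in the open. Point: on its axis, 45 mm above its foot.
- tumbler_tray_mid (a point): The third tumbler, the same in every way, standing upright on the tray's floor (4 mm above the table). It receives the others and stays on the tray. This point: on its axis, 45 mm above its foot.
- tray: Flat rectangular wooden tray, fixed to the table: 170 mm (its x) by 240 mm (its y), floor 4 mm thick, rim 16 mm high. Origin: centre of its underside. Besides the third tumbler it carries the pill bottle.
- control: The blind's control, fixed: a white box 130 mm wide (its y), 100 mm high, its grey front panel, reclined 15 degrees, facing its -x (robot side), with one black lever sticking out. Origin on the table right below the lever's pivot; the box reaches from 22 mm in front of it (-x; at its top from 4 mm behind it) to 98 mm behind. z up; +y is left for one facing the panel.
- lever_pivot (a point): The lever's pivot in the control's panel, 62 mm above the table, in the control's middle. Axes as the control's.
- lever_grip (a point): Centre of the lever's black grip, 74 mm from the pivot, 81 mm above the table. The lever points along the control's -x, rising at 15 degrees: a 12 mm steel shaft, then the grip, 62 mm long, 20 mm wide, 28 mm high, rounded, its free end 105 mm from the pivot. The point turns with the lever; its -x points to the free end.
- lever (a joint): Lever angle, rad: 0 in the middle, positive with the free end pushed left (the control's +y), stops at +0.5 and -0.5. Its axis leans 15 degrees from vertical, square to the lever. A spring (0.7 N m per rad, about 5 N at the grip when fully over) brings it back to 0 when let go, without overshoot.
- pill_bottle: Amber pill bottle with white cap standing on the tray, 43 mm diameter, 84 mm tall. Origin: centre of its foot. Leave alone.
- pill_organizer: Clear weekly pill organizer lying in front of the tray (on the robot's side), 40 mm (its x) by 180 mm (its y) by 26 mm high. Origin: centre of its underside. Leave alone.
- bifocals: Folded black bifocals on the table in front of the lever (on the robot's side), 36 mm (its x) by 136 mm (its y), 38 mm high. Origin: centre of the underside. Leave alone.
- magnifier: Black pocket magnifier lying flat right of the control, about 100 mm (its x) by 54 mm (its y) by 12 mm. Origin: centre of its underside. Leave alone.
- lotion: White lotion bottle with grey cap, standing left of the left-hand tumbler, 45 mm diameter, 114 mm tall. Origin: centre of its foot. Leave alone.
- remote: Black television remote lying flat near the table's far edge, 170 mm (its x) by 46 mm (its y) by 18 mm. Origin: centre of its underside. Leave alone.
There are look-alikes about, which are no part of the job. Leave any red look-alike of the part that bears tumbler_a_mid alone.

How it is judged:
On the way, in this order (a step that is already met when the one before it is completed fails the run):
1. both loose tumblers are nested, one in the other, in the tumbler on the tray, and let go (((z of tumbler_a_mid in the frame of tumbler_tray_mid between 0.03 and 0.044 m and z of tumbler_b_mid in the frame of tumbler_tray_mid between 0.064 and 0.084 m) or (z of tumbler_b_mid in the frame of tumbler_tray_mid between 0.03 and 0.044 m and z of tumbler_a_mid in the frame of tumbler_tray_mid between 0.064 and 0.084 m)) and horizontal distance between each of tumbler_a_mid, tumbler_b_mid and tumbler_tray_mid below 0.008 m and angle between each of tumbler_tray_mid, tumbler_a_mid, tumbler_b_mid's own z axis and vertical below 0.1 rad and x of tumbler_tray_mid in the frame of tray between -0.08 and 0.08 m and y of tumbler_tray_mid in the frame of tray between -0.115 and 0.115 m and z of tumbler_tray_mid in the frame of tray between 0.044 and 0.054 m and contact force between the fingers and tumbler_a below 0.3 N and contact force between the fingers and tumbler_b below 0.3 N and contact force between the fingers and tumbler_tray below 0.3 N), for 0.2 s.
2. the lever is held well over to the left (beyond 0.36 of its 0.5 rad) for one and a half seconds (value of joint lever above 0.36 rad), for 1.5 s.
At the end, for the whole second after the job is handed in: Both tumblers sit nested in the tray's tumbler, in either order (37 and 74 mm above it, within 7 and 10 mm), axes within 8 mm, upright within 0.1 rad, at rest, that tumbler still on the tray floor; the lever within 0.06 rad of its middle; nothing else moved over 25 mm (((z of tumbler_a_mid in the frame of tumbler_tray_mid between 0.03 and 0.044 m and z of tumbler_b_mid in the frame of tumbler_tray_mid between 0.064 and 0.084 m) or (z of tumbler_b_mid in the frame of tumbler_tray_mid between 0.03 and 0.044 m and z of tumbler_a_mid in the frame of tumbler_tray_mid between 0.064 and 0.084 m)) and horizontal distance between each of tumbler_a_mid, tumbler_b_mid and tumbler_tray_mid below 0.008 m and angle between each of tumbler_tray_mid, tumbler_a_mid, tumbler_b_mid's own z axis and vertical below 0.1 rad and x of tumbler_tray_mid in the frame of tray between -0.08 and 0.08 m and y of tumbler_tray_mid in the frame of tray between -0.115 and 0.115 m and z of tumbler_tray_mid in the frame of tray between 0.044 and 0.054 m and linear speed of each of tumbler_a, tumbler_b, tumbler_tray below 0.02 m/s and value of joint lever between -0.06 and 0.06 rad); the robot touches nothing.
It fails at once if a thing that should be left alone is moved by more than 25 mm (distance of any of pill_bottle, pill_organizer, bifocals, magnifier, lotion, remote from where it was at the start of the episode above 0.025 m).
It fails at once if a thing that should be left alone is tipped over (angle between any of pill_bottle, pill_organizer, bifocals, magnifier, lotion, remote's own z axis and vertical above 0.4 rad).
It fails at once if the lever is pushed far to the right (beyond 0.25 rad), which opens the blind (value of joint lever below -0.25 rad).
It fails at once if a tumbler is dropped into the stack (falls at more than 0.7 m/s) ((horizontal distance between tumbler_a_mid and tumbler_tray_mid below 0.03 m and z of tumbler_a_mid in the frame of tumbler_tray_mid between 0.02 and 0.16 m and linear speed of tumbler_a above 0.7 m/s) or (horizontal distance between tumbler_b_mid and tumbler_tray_mid below 0.03 m and z of tumbler_b_mid in the frame of tumbler_tray_mid between 0.02 and 0.16 m and linear speed of tumbler_b above 0.7 m/s)).
It also fails if it takes over 64 s, if anything falls off the work surface, if the arm or the gripper's body presses on something with over 40 N, if the wrist force passes 120 N, or if a joint passes its speed limit or range.

## Working session

There is one attempt and no reset: what is moved stays moved. The work goes in short steps, Python scripts to look and compute and a tool call to move; the robot and the scene stay as the last step left them, time stands still between calls to the robot, and variables do not carry over. Pictures are saved under pics/ and viewed, and the job is handed in when it is done.

Besides the shell and the picture viewer there is one more tool, called after ">>>" as name([rows], argument=value, ...), one row to a line, values as JSON. play_rows: Moves the arm, as the interface text tells. Shift numbers are shares of 0.02 m and turn numbers shares of 0.12 rad, none past 1 either way. Its arguments: {"type":"object","properties":{"motion":{"type":"array"},"gripper":{"type":"number"},"newtons":{"type":"number"}},"required":["motion"]}

```bash
ls; mkdir -p pics; python3 - <<'E'
from rig import ctrl, imaging
import cv2,numpy as np
print(ctrl.get_obs()); print(ctrl.nose_length)
for n in("scene","top"):
    im=imaging.read_camera(n); cv2.imwrite(f"pics/{n}0.png",im[:,:,::-1])
    i=imaging.camera_info(n); print(n,i)
    R=cv2.Rodrigues(np.array(i["rvec"]))[0]; print("cam pos",-R.T@np.array(i["tvec"]))
E
```

```text
pics
{'clock': 0.0, 'joints': array([ 1.17852197e+00,  4.94180580e-01,  1.34613773e+00,  1.35530544e-06,
        1.30249752e+00, -9.54995954e-02]), 'joint_vel': array([ 0.00156426,  0.000372  , -0.0005349 ,  0.00039246,  0.00081863,
        0.00017909]), 'tau': array([-4.54742389e-03, -8.82142568e+01, -3.83877611e+01, -5.39604880e-04,
        9.70459805e-03, -9.24724297e-07]), 'eef_pos': array([0.18263422, 0.59735152, 0.23869963]), 'ee_rot': array([-1.55940472,  0.23320367, -0.23273624]), 'ft_force': array([ 0.86665726,  0.14696728, -0.7879138 ]), 'wrist_torque': array([-0.04125609, -0.03799427, -0.00600472]), 'gripper_width': 0.9995423470401569}
0.008
scene {'K': array([[371.4035179 ,   0.        , 257.08318639],
       [  0.        , 371.4035179 , 189.71495855],
       [  0.        ,   0.        ,   1.        ]]), 'rvec': array([ 1.64310106,  2.16252965, -0.63956445]), 'tvec': array([ 0.16243012, -0.41174326,  1.43558241])}
cam pos [1.13382835 0.13992319 0.97553456]
top {'K': array([[438.21530456,   0.        , 248.5818216 ],
       [  0.        , 438.21530456, 192.0567011 ],
       [  0.        ,   0.        ,   1.        ]]), 'rvec': array([ 2.12214083, -2.08593046,  0.22726265]), 'tvec': array([0.00817552, 0.56642749, 1.05814364])}
cam pos [0.32296356 0.01168188 1.15591218]
```

```bash
python3 - <<'E'
import cv2
for n in("scene","top"):
    im=cv2.imread(f"pics/{n}0.png"); cv2.imwrite(f"pics/{n}0b.png",cv2.resize(im,(768,576),interpolation=cv2.INTER_CUBIC))
E
```

```text
(no output)
```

View pics/scene0b.png

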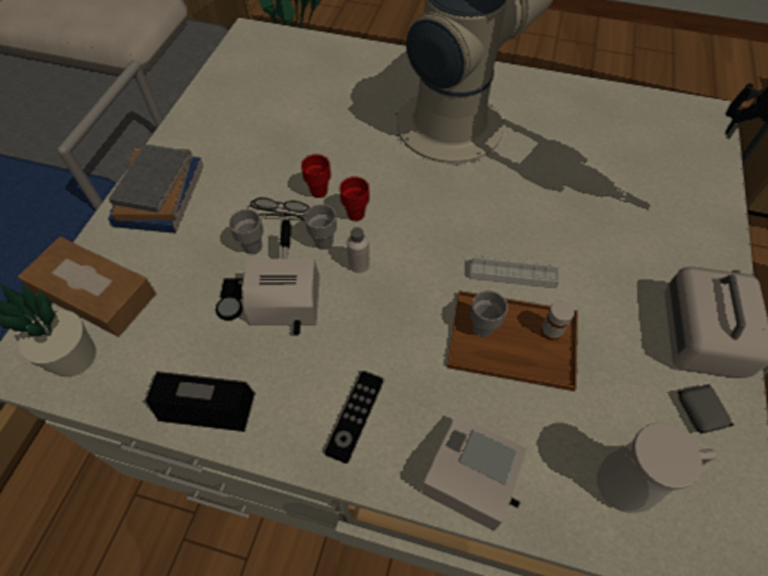

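View pics/top0b.png

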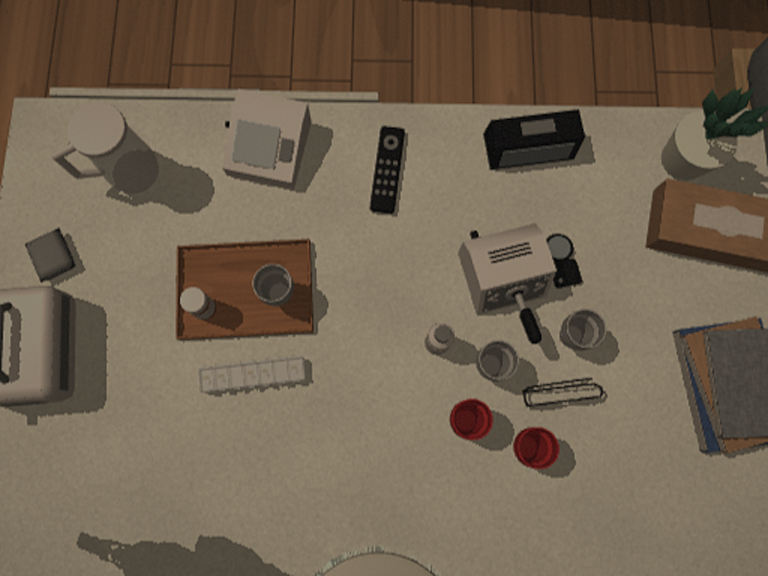

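Candidates, in 768-scale pixels:
- **Grey tumblers, top view:** (497,361) left of the lever (A), (583,330) right of it (B), and (272,284) on the tray.
- **Red look-alikes, top view:** (471,419) and (537,447). These stay alone.
- **Same grey ones, scene view:** (320,226), (247,232) and (488,312). The reds are at (316,175) and (355,198).

I'll check these in a close crop and measure them.

```bash
cat > h.py <<'E'
from rig import ctrl, imaging
import cv2,numpy as np
from scipy.spatial.transform import Rotation as Rot
def cam(n):
    i=imaging.camera_info(n); R=cv2.Rodrigues(np.array(i["rvec"]))[0]; return np.array(i["K"]),R,np.array(i["tvec"])
def ray(n,u,v):
    K,R,t=cam(n); d=R.T@np.linalg.solve(K,[u,v,1.]); return -R.T@t,d
def onz(n,u,v,z):
    c,d=ray(n,u,v); return c+d*(z-c[2])/d[2]
def proj(n,P):
    K,R,t=cam(n); p=K@(R@np.array(P)+t); return p[:2]/p[2]
def tri(uv1,uv2):
    c1,d1=ray("top",*uv1);c2,d2=ray("scene",*uv2)
    d1/=np.linalg.norm(d1);d2/=np.linalg.norm(d2)
    s=np.linalg.lstsq(np.c_[d1,-d2],c2-c1,rcond=None)[0]
    a=c1+d1*s[0];b=c2+d2*s[1];return (a+b)/2,np.linalg.norm(a-b)
E
python3 - <<'E'
import cv2,numpy as np
a=cv2.imread("pics/top0.png");b=cv2.imread("pics/scene0.png")
c1=cv2.resize(a[130:320,270:430],None,fx=3,fy=3,interpolation=cv2.INTER_CUBIC)
c2=cv2.resize(a[150:280,110:220],None,fx=4,fy=4,interpolation=cv2.INTER_CUBIC)
cv2.imwrite("pics/c1.png",c1);cv2.imwrite("pics/c2.png",c2)
cv2.imwrite("pics/c3.png",cv2.resize(b[95:225,130:265],None,fx=4,fy=4,interpolation=cv2.INTER_CUBIC))
E
```

```text
(no output)
```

View pics/c1.png

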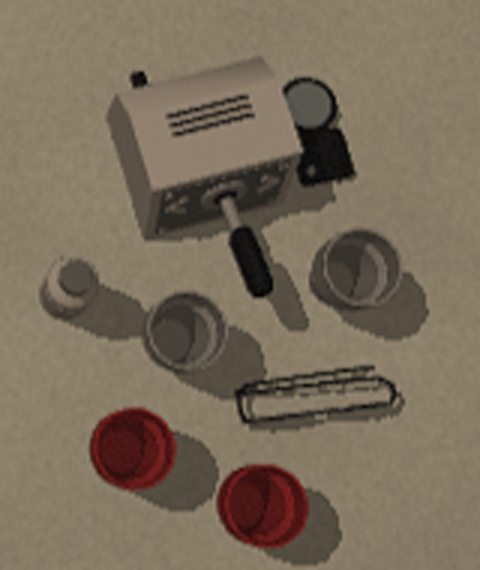

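View pics/c2.png

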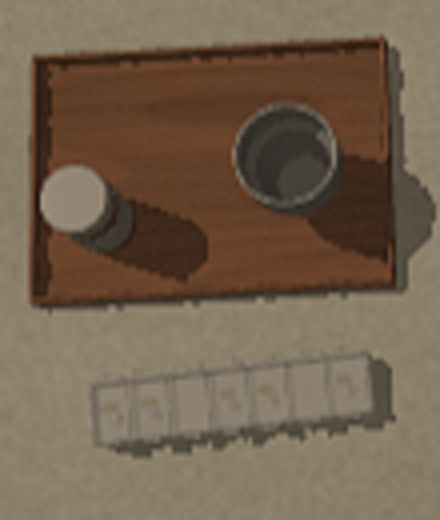

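View pics/c3.png

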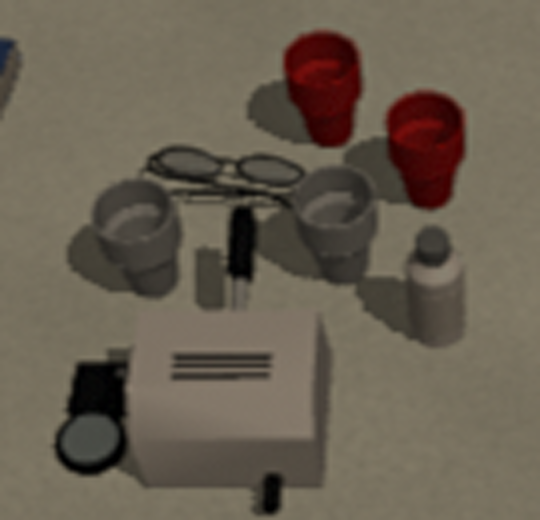

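The crops show the grey pair beside the lever and the grey one on the tray, with both red ones clearly separate. Next I'll fit the rims and check them in both views.

```bash
python3 - <<'E'
from h import *
top=cv2.imread("pics/top0.png");sc=cv2.imread("pics/scene0.png")
g0=cv2.cvtColor(top,cv2.COLOR_BGR2GRAY)
out={}
for nm,(u,v),z in(("A",(331.7,240),.09),("B",(389.3,219.3),.09),("T",(181.5,189.5),.094)):
    x0,y0=int(u)-28,int(v)-28; S=6
    g=cv2.resize(g0[y0:y0+56,x0:x0+56],None,fx=S,fy=S,interpolation=cv2.INTER_CUBIC)
    c=cv2.HoughCircles(cv2.GaussianBlur(g,(0,0),2),cv2.HOUGH_GRADIENT,1.5,20,param1=60,param2=15,minRadius=int(11.5*S),maxRadius=int(14.7*S))
    for q in c[0][:3]:
        uu,vv=x0+(q[0]+.5)/S-.5,y0+(q[1]+.5)/S-.5; P=onz("top",uu,vv,z); print(nm,uu,vv,"r px",q[2]/S,P, "exp r",438/(1.156-z)*.0325, "scene",proj("scene",P))
    big=cv2.cvtColor(g,cv2.COLOR_GRAY2BGR); q=c[0][0]; cv2.circle(big,(int(q[0]),int(q[1])),int(q[2]),(0,0,255),1)
    out[nm]=big
cv2.imwrite("pics/h1.png",cv2.resize(np.hstack(list(out.values())),(798,266)))
E
```

```text
A 331.95834 238.95833 r px 12.025001 [ 0.44659433 -0.18710323  0.09      ] exp r 13.35365853658537 scene [213.03420465 143.47894249]
A 345.45834 250.45833 r px 12.025001 [ 0.41930302 -0.21908042  0.09      ] exp r 13.35365853658537 scene [206.27187949 134.95143921]
A 329.45834 241.20833 r px 12.325 [ 0.44101502 -0.18089958  0.09      ] exp r 13.35365853658537 scene [215.51862692 142.56433095]
B 390.20834 218.95833 r px 12.474999 [ 0.49824996 -0.33131677  0.09      ] exp r 13.35365853658537 scene [163.17144499 146.14926629]
B 385.95834 220.45833 r px 12.599999 [ 0.49434581 -0.32069445  0.09      ] exp r 13.35365853658537 scene [166.87728748 145.92750579]
B 398.45834 229.70833 r px 12.025001 [ 0.47201879 -0.35006168  0.09      ] exp r 13.35365853658537 scene [160.96373058 138.64803221]
T 180.45833 187.95833 r px 13.175 [0.56670639 0.18741815 0.094     ] exp r 13.40395480225989 scene [326.43604671 202.65651586]
T 193.45833 182.70833 r px 14.25 [0.58069436 0.15566713 0.094     ] exp r 13.40395480225989 scene [314.22743156 204.17659079]
T 183.45833 189.45833 r px 13.7 [0.56300701 0.17976162 0.094     ] exp r 13.40395480225989 scene [323.93537819 200.92634969]
```

View pics/h1.png

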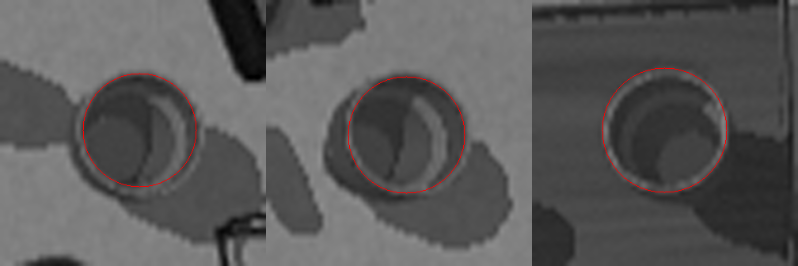

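```bash
python3 - <<'E'
import cv2,numpy as np
top=cv2.imread("pics/top0.png");sc=cv2.imread("pics/scene0.png")
def crop(im,u,v,r=20,S=19):
    c=im[v-r:v+r,u-r:u+r].astype(float); c=np.clip((c-20)*1.8,0,255).astype('uint8')
    c=cv2.resize(c,None,fx=S,fy=S,interpolation=cv2.INTER_CUBIC)
    for k in range(0,2*r,5):
        cv2.putText(c,str(u-r+k),(k*S,10),0,.35,(0,255,255),1);cv2.putText(c,str(v-r+k),(0,k*S+10),0,.35,(0,255,255),1)
        cv2.line(c,(int((k+.5)*S),12),(int((k+.5)*S),2*r*S),(0,120,120),1);cv2.line(c,(22,int((k+.5)*S)),(2*r*S,int((k+.5)*S)),(0,120,120),1)
    return c
cv2.imwrite("pics/k1.png",cv2.resize(np.hstack([crop(top,332,240),crop(top,388,219)]),None,fx=.525,fy=.525,interpolation=cv2.INTER_AREA))
cv2.imwrite("pics/k2.png",cv2.resize(np.hstack([crop(sc,214,148),crop(sc,165,152)]),None,fx=.525,fy=.525,interpolation=cv2.INTER_AREA))
E
```

```text
(no output)
```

View pics/k1.png

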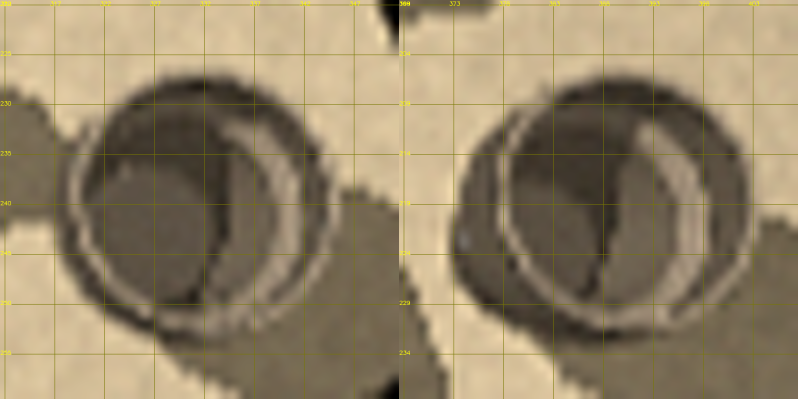

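View pics/k2.png

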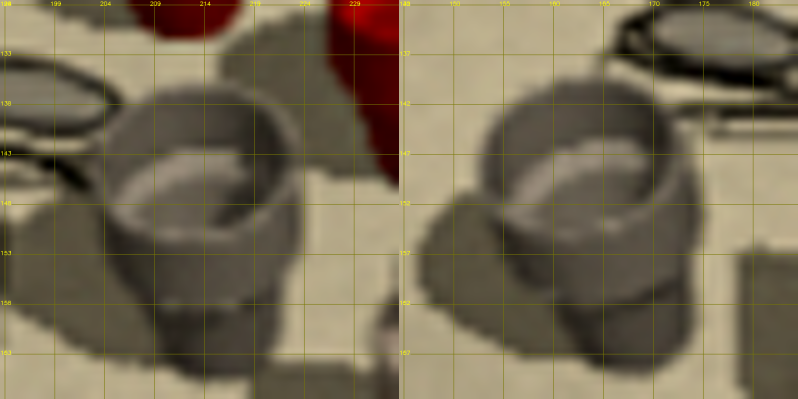

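```bash
python3 - <<'E'
from h import *
for n,t,s,z in(("A",(332,240),(213.7,143.7),.09),("B",(390.3,218.9),(163.8,147.2),.09),("T",(180.6,188),(326,203),.094)):
    print(n,onz("top",*t,z),onz("scene",*s,z),tri(t,s))
top=cv2.imread("pics/top0.png");sc=cv2.imread("pics/scene0.png")
S=7
def crop(im,u,v,w,h,S):
    c=im[v:v+h,u:u+w].astype(float); c=np.clip((c-10)*1.9,0,255).astype('uint8')
    c=cv2.resize(c,None,fx=S,fy=S,interpolation=cv2.INTER_CUBIC)
    for k in range(0,w,10): cv2.putText(c,str(u+k),(k*S,10),0,.35,(0,0,255),1);cv2.line(c,(int((k+.5)*S),12),(int((k+.5)*S),h*S),(0,120,120),1)
    for k in range(0,h,10): cv2.putText(c,str(v+k),(0,k*S+10),0,.35,(0,0,255),1);cv2.line(c,(22,int((k+.5)*S)),(w*S,int((k+.5)*S)),(0,120,120),1)
    return c
cv2.imwrite("pics/m1.png",crop(top,300,140,110,85,7))
cv2.imwrite("pics/m2.png",crop(sc,155,135,70,70,8))
E
```

```text
A [ 0.44405993 -0.18714393  0.09      ] [ 0.4468792  -0.18482672  0.09      ] (array([ 0.44426527, -0.18694413,  0.08658889]), np.float64(0.001676224931191883))
B [ 0.4983988  -0.33154943  0.09      ] [ 0.50159963 -0.32779023  0.09      ] (array([ 0.49868979, -0.3314323 ,  0.08596485]), np.float64(0.00276315717172887))
T [0.566606   0.18706012 0.094     ] [0.56813604 0.18643907 0.094     ] (array([0.567015  , 0.18692243, 0.09238613]), np.float64(0.0008044729366773651))
```

View pics/m1.png

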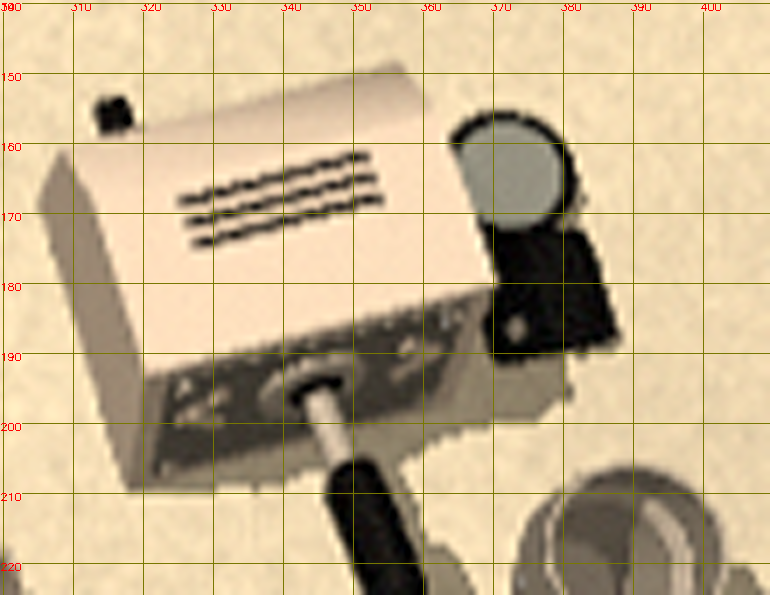

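View pics/m2.png

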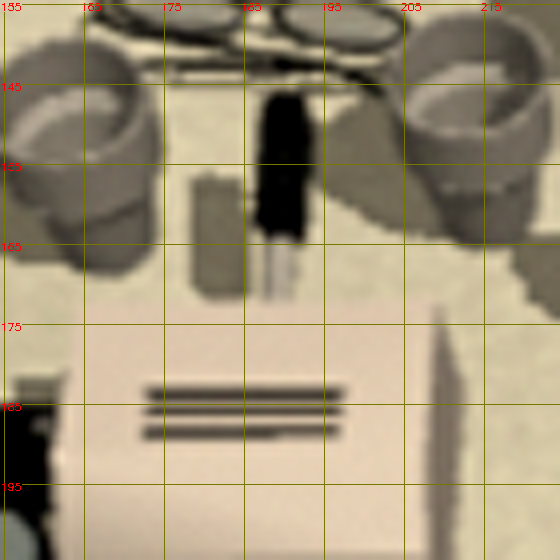

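```bash
python3 - <<'E'
from h import *
o=ctrl.get_obs(); R=Rot.from_rotvec(o['ee_rot']).as_matrix(); print("tool axes cols x,y,z:\n",R.round(3))
e1=onz("top",320.5,193,.1);e2=onz("top",371,180.7,.1); d=e2-e1; print("front edge",e1,e2,np.linalg.norm(d)); 
yaw=np.arctan2(d[0],-d[1]); # right edge is -y ; local -y dir=(sin yaw,-cos yaw)
print("yaw",yaw)
# midpoint of the top front edge is local x=+0.004
C=np.array([[np.cos(yaw),-np.sin(yaw)],[np.sin(yaw),np.cos(yaw)]])
piv=(e1+e2)[:2]/2-C@[.004,0]; print("pivot",piv,"from px",onz("top",345.5,195.5,.062))
print("grip pred",piv+C@[-.0715,0], "tip",piv+C@[-.1014,0])
print("grip proj",proj("top",[*(piv+C@[-.0715,0]),.081]),proj("scene",[*(piv+C@[-.0715,0]),.081]))
print("lotion cap",onz("top",(270+75/3),130+277/3,.114), tri((270+75/3,130+277/3),(130+432/4,95+240/4)))
print("red1 rim",onz("top",270+134/3,130+448/3,.09),"red2",onz("top",270+264/3,130+505/3,.09))
print("bifocal corners",[onz("top",270+a/3,130+b/3,.02).round(3) for a,b in((238,385),(242,425),(395,405),(372,370))])
print("bottle cap",onz("top",110+75/4,150+198/4,.088))
for n,p in(("A",(.4445,-.1865)),("B",(.499,-.331))): print(n,"in control",C.T@(np.array(p)-piv))
E
```

```text
tool axes cols x,y,z:
 [[ 0.956 -0.     0.292]
 [-0.292 -0.001  0.956]
 [-0.    -1.    -0.001]]
front edge [ 0.5584408  -0.15969935  0.1       ] [ 0.59183918 -0.2855276   0.1       ] 0.1301852594211101
yaw 0.2594458451891227
pivot [ 0.57127386 -0.22363965] from px [ 0.5614644  -0.22951435  0.062     ]
grip pred [ 0.5021668  -0.24198262] tip [ 0.47326749 -0.24965332]
grip proj [352.90482936 217.35626145] [190.35293495 155.1034354 ]
lotion cap [ 0.48220705 -0.09498286  0.114     ] (array([ 0.48294865, -0.09496569,  0.1083579 ]), np.float64(0.0012037370781357757))
red1 rim [ 0.34945683 -0.14357228  0.09      ] red2 [ 0.30716888 -0.24526169  0.09      ]
bifocal corners [array([ 0.406, -0.244,  0.02 ]), array([ 0.372, -0.246,  0.02 ]), array([ 0.391, -0.377,  0.02 ]), array([ 0.42 , -0.359,  0.02 ])]
bottle cap [0.5364349 0.3155934 0.088    ]
A in control [-0.11300304  0.06841987]
B in control [-0.09739778 -0.08522574]
```

>>> play_rows([
  [[0.29, 0, -0.95], [0, 1, 0]],
  [[0.4, 0, -0.91], [0, 1, 0]],
  [[0.51, 0, -0.86], [0, 1, 0]],
  [[0.61, 0, -0.79], [0, 1, 0]],
  [[0.7, 0, -0.71], [0, 1, 0]],
], gripper=1, newtons=30)

```text
clock: 0.52
eef_pos: [0.1825, 0.4969, 0.239]
ee_rot: [-1.454, 0.705, -0.705]
ft_force: [0.1, -0.3, 0.1]
gripper_width: 0.998
```

>>> play_rows([
  [[0.95, 0, 0], [0, 1, 0]],
  [[1, 0, 0], [0, 1, 0]],
  [[1, 0, 0], [0, 1, 0]],
  [[1, 0, 0], [0, 1, 0]],
  [[1, 0, 0.1], [0, 1, 0]],
])

```text
clock: 0.93
eef_pos: [0.2257, 0.4088, 0.2391]
ee_rot: [-1.241, 1.159, -1.159]
ft_force: [0.5, -0.5, -0.3]
gripper_width: 0.997
```

>>> play_rows([
  [[1, 0, 1], [0, 0.62, 0]],
  [[1, 0, 1], [0, 0, 0]],
  [[1, 0, 1], [0, 0, 0]],
  [[1, 0, 1], [0, 0, 0]],
  [[1, 0, 1], [0, 0, 0]],
])

```text
clock: 1.35
eef_pos: [0.3276, 0.3101, 0.2392]
ee_rot: [-1.209, 1.209, -1.209]
ft_force: [0.7, 0.8, -0.5]
gripper_width: 0.998
```

>>> play_rows([
  [[1, 0, 1], [0, 0, 0]],
  [[1, 0, 1], [0, 0, 0]],
  [[1, 0, 1], [0, 0, 0]],
  [[1, 0, 1], [0, 0, 0]],
  [[1, 0, 1], [0, 0, 0]],
])

```text
clock: 1.77
eef_pos: [0.4275, 0.21, 0.2392]
ee_rot: [-1.209, 1.21, -1.209]
ft_force: [0.2, 1.0, -0.7]
gripper_width: 1.001
```

>>> play_rows([
  [[1, 0, 0.5], [0, 0, 0]],
  [[1, 0, 0.3], [0, 0, 0]],
  [[1, 0, 0], [0, 0, 0]],
  [[1, 0, 0], [0, 0, 0]],
  [[1, 0, 0], [0, 0, 0]],
])

```text
clock: 2.18
eef_pos: [0.4426, 0.1102, 0.2391]
ee_rot: [-1.209, 1.21, -1.209]
ft_force: [0.4, -0.2, 0.6]
gripper_width: 0.997
```

>>> play_rows([
  [[1, 0, 0], [0, 0, 0]],
  [[1, 0, 0], [0, 0, 0]],
  [[1, 0, 0], [0, 0, 0]],
  [[1, 0, 0], [0, 0, 0]],
  [[1, 0, 0], [0, 0, 0]],
])

```text
clock: 2.6
eef_pos: [0.4425, 0.0103, 0.2392]
ee_rot: [-1.209, 1.21, -1.209]
ft_force: [0.2, 0.5, -0.4]
gripper_width: 0.999
```

>>> play_rows([
  [[1, 0, 0], [0, 0, 0]],
  [[1, 0, 0], [0, 0, 0]],
  [[1, 0, 0], [0, 0, 0]],
  [[1, 0, 0], [0, 0, 0]],
  [[1, 0, 0], [0, 0, 0]],
])

```text
clock: 3.02
eef_pos: [0.4425, -0.0897, 0.2392]
ee_rot: [-1.209, 1.21, -1.209]
ft_force: [0.2, 0.1, 0.2]
gripper_width: 0.998
```

>>> play_rows([
  [[1, 0, 0.1], [0, 0, 0]],
  [[1, 0, 0], [0, 0, 0]],
  [[1, 0, 0], [0, 0, 0]],
  [[1, 0, 0], [0, 0, 0]],
  [[0.84, 0, 0], [0, 0, 0]],
])

```text
clock: 3.43
eef_pos: [0.4445, -0.1868, 0.2391]
ee_rot: [-1.209, 1.21, -1.21]
ft_force: [1.1, -0.7, 0.2]
gripper_width: 1.001
```

>>> play_rows([
  [[0, 1, 0], [0, 0, 0]],
  [[0, 1, 0], [0, 0, 0]],
  [[0, 1, 0], [0, 0, 0]],
  [[0, 1, 0], [0, 0, 0]],
  [[0, 1, 0], [0, 0, 0]],
])

```text
clock: 3.85
eef_pos: [0.4445, -0.1856, 0.1383]
ee_rot: [-1.209, 1.21, -1.209]
ft_force: [-0.1, -0.5, 0.7]
gripper_width: 0.998
```

```bash
cat > look.py <<'E'
from h import *
import sys
tag=sys.argv[1]
for a in sys.argv[2:]:
    n,u,v,w,hh,S=a.split(","); u,v,w,hh=map(int,(u,v,w,hh));S=float(S)
    im=imaging.read_camera(n)[:,:,::-1]; cv2.imwrite(f"pics/{tag}_{n}_full.png",im)
    c=np.clip((im[v:v+hh,u:u+w].astype(float)-10)*1.6,0,255).astype('uint8')
    cv2.imwrite(f"pics/{tag}_{n}.png",cv2.resize(c,None,fx=S,fy=S,interpolation=cv2.INTER_CUBIC))
print(ctrl.get_obs()['eef_pos'])
E
python3 look.py d1 scene,140,70,140,140,4 top,260,140,160,160,3.5
```

```text
[ 0.4432361  -0.18477685  0.13701125]
```

View pics/d1_scene.png

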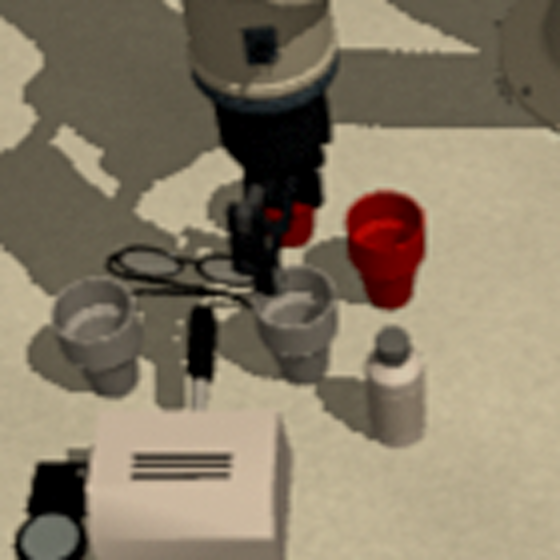

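View pics/d1_top.png

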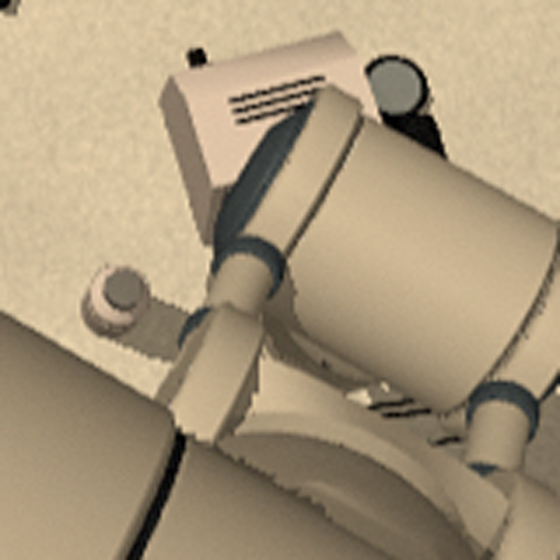

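```bash
python3 - <<'E'
from h import *
o=ctrl.get_obs()
for k in o: print(k,np.round(o[k],4))
p=o['eef_pos']
for d in((.0,0,-.008),(.05,0,-.008),(-.05,0,-.008)): print(proj("scene",p+np.array(d)))
E
```

```text
clock 3.95
joints [-0.5194  0.4372  1.8117  0.      0.8975 -0.5189]
joint_vel [ 0.0025 -0.0514 -0.0476  0.0006  0.0759 -0.0011]
tau [-2.49500e-01 -6.67218e+01 -2.47029e+01 -4.90000e-03 -1.96070e+00
 -1.00000e-04]
eef_pos [ 0.4432 -0.1848  0.137 ]
ee_rot [-1.2103  1.2138 -1.2058]
ft_force [-0.1953 -0.4536  0.4337]
wrist_torque [0.0203 0.0231 0.0197]
gripper_width 1.0011
[212.91229039 134.3855697 ]
[207.31664836 146.74097433]
[218.24988977 122.59993374]
```

>>> play_rows([
  [[0, 0, 0], [0, 0, 0]],
  [[0, 0, 0], [0, 0, 0]],
])

```text
clock: 4.12
eef_pos: [0.4451, -0.1858, 0.1402]
ee_rot: [-1.209, 1.209, -1.21]
ft_force: [0.6, 0.0, 0.4]
gripper_width: 0.998
```

```bash
python3 - <<'E'
from h import *
o=ctrl.get_obs()
for k in o: print(k,np.round(o[k],4))
im=imaging.read_camera("scene")[:,:,::-1]; cv2.imwrite("pics/d2.png",cv2.resize(im,None,fx=1.5,fy=1.5))
E
```

```text
clock 4.1167
joints [-0.5193  0.4324  1.8078 -0.      0.9005 -0.519 ]
joint_vel [ 0.     -0.0113 -0.0025  0.0004 -0.003  -0.0005]
tau [-5.54000e-02 -6.79201e+01 -2.51064e+01 -1.70000e-03 -1.32000e-02
  1.00000e-04]
eef_pos [ 0.4451 -0.1858  0.1402]
ee_rot [-1.2088  1.2086 -1.2101]
ft_force [0.5929 0.0117 0.4192]
wrist_torque [ 0.0562 -0.054   0.0568]
gripper_width 0.998
```

View pics/d2.png

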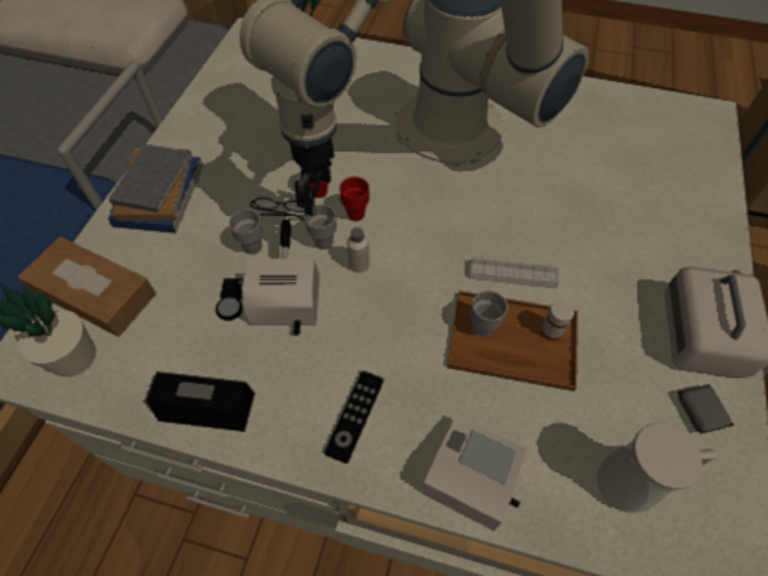

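>>> play_rows([
  [[0, 1, 0], [0, 0, 0]],
  [[0, 1, 0], [0, 0, 0]],
  [[0, 1, 0], [0, 0, 0]],
  [[0, 0.6, 0], [0, 0, 0]],
  [[0, 0.38, 0], [0, 0, 0]],
])

```text
clock: 4.58
eef_pos: [0.4449, -0.1857, 0.0594]
ee_rot: [-1.209, 1.209, -1.21]
ft_force: [0.9, 0.3, -0.5]
gripper_width: 1.001
```

>>> play_rows([
  [[0, 0, 0], [0, 0, 0]],
  [[0, 0, 0], [0, 0, 0]],
  [[0, 0, 0], [0, 0, 0]],
  [[0, 0, 0], [0, 0, 0]],
  [[0, 0, 0], [0, 0, 0]],
], gripper=0, newtons=30)

```text
clock: 5.0
eef_pos: [0.4453, -0.1859, 0.0605]
ee_rot: [-1.209, 1.208, -1.211]
ft_force: [0.6, 0.2, 8.1]
gripper_width: 0.756
```

>>> play_rows([
  [[0, 0, 0], [0, 0, 0]],
  [[0, 0, 0], [0, 0, 0]],
  [[0, -0.3, 0], [0, 0, 0]],
  [[0, -0.5, 0], [0, 0, 0]],
  [[0, -0.7, 0], [0, 0, 0]],
])

```text
clock: 5.42
eef_pos: [0.4442, -0.1853, 0.0899]
ee_rot: [-1.209, 1.211, -1.208]
ft_force: [0.3, 0.1, -2.1]
gripper_width: 0.763
```

>>> play_rows([
  [[0, -1, 0], [0, 0, 0]],
  [[0, -1, 0], [0, 0, 0]],
  [[0, -1, 0], [0, 0, 0]],
  [[0, -1, 0], [0, 0, 0]],
  [[0, -0.6, 0], [0, 0, 0]],
])

```text
clock: 5.83
eef_pos: [0.445, -0.1857, 0.1841]
ee_rot: [-1.209, 1.208, -1.211]
ft_force: [1.3, -0.0, -1.5]
gripper_width: 0.761
```

```bash
python3 look.py e1 scene,140,50,140,140,4
```

```text
[ 0.44565504 -0.18606217  0.1853898 ]
```

View pics/e1_scene.png

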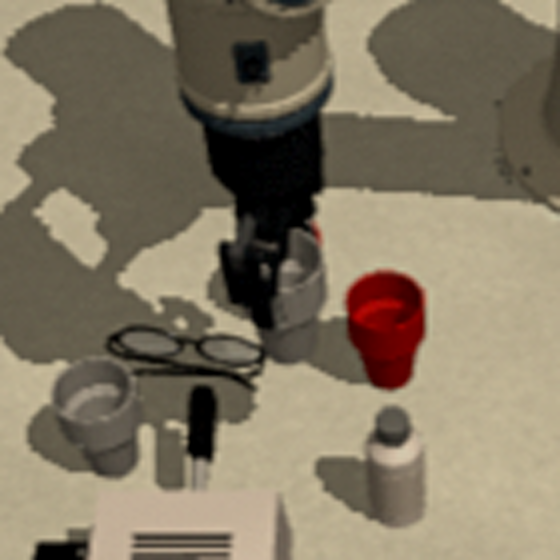

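```bash
cat > zoom.py <<'E'
import cv2,sys,numpy as np
f,u,v,w,h,S,o=sys.argv[1:]; u,v,w,h,S=map(int,(u,v,w,h,S))
c=cv2.imread(f)[v:v+h,u:u+w].astype(float); c=np.clip((c-10)*2,0,255).astype('uint8')
c=cv2.resize(c,None,fx=S,fy=S,interpolation=cv2.INTER_CUBIC)
for k in range(0,w,5): cv2.putText(c,str(u+k),(k*S,10),0,.35,(0,0,255),1);cv2.line(c,(int((k+.5)*S),12),(int((k+.5)*S),h*S),(0,120,120),1)
for k in range(0,h,5): cv2.putText(c,str(v+k),(0,k*S+10),0,.35,(0,0,255),1);cv2.line(c,(22,int((k+.5)*S)),(w*S,int((k+.5)*S)),(0,120,120),1)
cv2.imwrite(o,c)
E
python3 zoom.py pics/e1_scene_full.png 190 100 45 45 13 pics/z1.png
python3 - <<'E'
from h import *
p=np.array([.4455,-.186,.185])
for dz in(.030,-.007,-.06):
    for r in(.0325,.02):
        a=np.linspace(0,2*np.pi,60); q=np.array([proj("scene",p+[r*np.cos(t),r*np.sin(t),dz]) for t in a])
        print(dz,r,"u",q[:,0].min().round(1),q[:,0].max().round(1),"v",q[:,1].min().round(1),q[:,1].max().round(1))
E
```

```text
0.03 0.0325 u 197.8 220.9 v 106.1 122.9
0.03 0.02 u 202.2 216.5 v 109.3 119.6
-0.007 0.0325 u 199.4 221.9 v 115.4 131.9
-0.007 0.02 u 203.8 217.6 v 118.5 128.7
-0.06 0.0325 u 201.6 223.2 v 127.7 144.0
-0.06 0.02 u 205.8 219.0 v 130.8 140.8
```

View pics/z1.png

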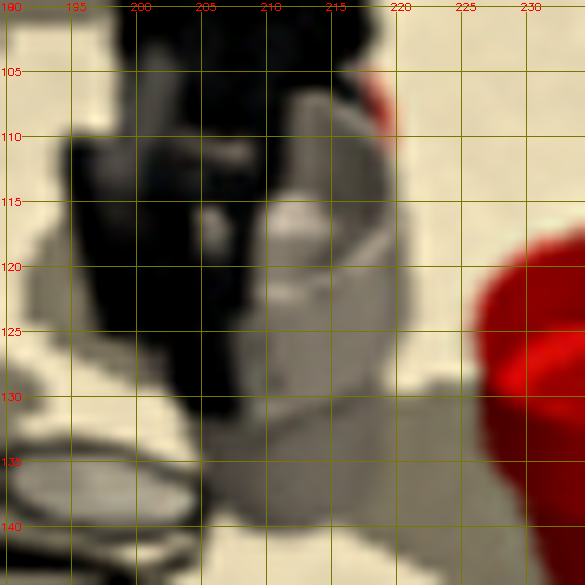

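>>> play_rows([
  [[-0.3, -0.8, 0.1], [0, 0, 0]],
  [[-0.7, -0.8, 0.25], [0, 0, 0]],
  [[-1, 0, 0.35], [0, 0, 0]],
  [[-1, 0, 0.35], [0, 0, 0]],
  [[-1, 0, 0.35], [0, 0, 0]],
])

```text
clock: 6.3
eef_pos: [0.4727, -0.1047, 0.2137]
ee_rot: [-1.209, 1.21, -1.21]
ft_force: [0.6, -0.9, -2.4]
gripper_width: 0.761
```

>>> play_rows([
  [[-1, 0, 0.35], [0, 0, 0]],
  [[-1, 0, 0.35], [0, 0, 0]],
  [[-1, 0, 0.35], [0, 0, 0]],
  [[-1, 0, 0.35], [0, 0, 0]],
  [[-1, 0, 0.35], [0, 0, 0]],
])

```text
clock: 6.72
eef_pos: [0.5076, -0.0045, 0.2134]
ee_rot: [-1.209, 1.21, -1.209]
ft_force: [1.2, -0.8, -2.2]
gripper_width: 0.762
```

>>> play_rows([
  [[-1, 0, 0.35], [0, 0, 0]],
  [[-1, 0, 0.35], [0, 0, 0]],
  [[-1, 0, 0.35], [0, 0, 0]],
  [[-1, 0, 0.35], [0, 0, 0]],
  [[-1, 0, 0.35], [0, 0, 0]],
])

```text
clock: 7.13
eef_pos: [0.5426, 0.0954, 0.2133]
ee_rot: [-1.21, 1.21, -1.209]
ft_force: [0.8, -0.0, -2.3]
gripper_width: 0.764
```

>>> play_rows([
  [[-1, 0, 0.35], [0, 0, 0]],
  [[-1, 0, 0.35], [0, 0, 0]],
  [[-0.8, 0, 0.3], [0, 0, 0]],
  [[-0.4, 0, 0.1], [0, 0, 0]],
  [[0, 0, 0], [0, 0, 0]],
])

```text
clock: 7.55
eef_pos: [0.5648, 0.1597, 0.2133]
ee_rot: [-1.21, 1.209, -1.208]
ft_force: [-1.4, -0.5, -2.6]
gripper_width: 0.764
```

>>> play_rows([
  [[-0.7, 0, 0.1], [0, 0, 0]],
  [[-0.5, 0, 0], [0, 0, 0]],
  [[-0.17, 0, 0], [0, 0, 0]],
  [[0, 0.4, 0], [0, 0, 0]],
  [[0, 0.6, 0], [0, 0, 0]],
])

```text
clock: 7.97
eef_pos: [0.5672, 0.1857, 0.194]
ee_rot: [-1.208, 1.208, -1.21]
ft_force: [0.0, -0.4, -1.8]
gripper_width: 0.762
```

>>> play_rows([
  [[0, 0.4, 0], [0, 0, 0]],
  [[0, 0.2, 0], [0, 0, 0]],
  [[0, 0, 0], [0, 0, 0]],
  [[0, 0, 0], [0, 0, 0]],
])

```text
clock: 8.3
eef_pos: [0.5668, 0.1855, 0.1816]
ee_rot: [-1.209, 1.21, -1.21]
ft_force: [-0.4, 0.9, -2.9]
gripper_width: 0.765
```

```bash
python3 look.py f1 scene,260,110,140,140,4 top,130,120,120,120,4; python3 zoom.py pics/f1_scene_full.png 300 155 55 65 9 pics/z2.png
python3 - <<'E'
from h import *
o=ctrl.get_obs();p=o['eef_pos'];print(p,o['ft_force'])
def ex(c,r):
    a=np.linspace(0,2*np.pi,60); q=np.array([proj("scene",np.array(c)+[r*np.cos(t),r*np.sin(t),0]) for t in a])
    return "u",q[:,0].min().round(1),q[:,0].max().round(1),"v",q[:,1].min().round(1),q[:,1].max().round(1)
print("held rim",ex(p+[0,0,.03],.0325)); print("held foot",ex(p+[0,0,-.06],.02));print("T rim",ex([.567,.187,.094],.0325));print("T foot",ex([.567,.187,.004],.02))
E
```

```text
[0.56712969 0.1856821  0.18210769]
[0.56712969 0.1856821  0.18210769] [-0.04621681 -0.0493769  -2.44286453]
held rim ('u', np.float64(320.3), np.float64(346.4), 'v', np.float64(167.8), np.float64(189.1))
held foot ('u', np.float64(320.0), np.float64(334.9), 'v', np.float64(191.1), np.float64(203.6))
T rim ('u', np.float64(314.5), np.float64(338.0), 'v', np.float64(192.9), np.float64(212.9))
T foot ('u', np.float64(314.7), np.float64(328.1), 'v', np.float64(212.5), np.float64(224.3))
```

View pics/f1_scene.png

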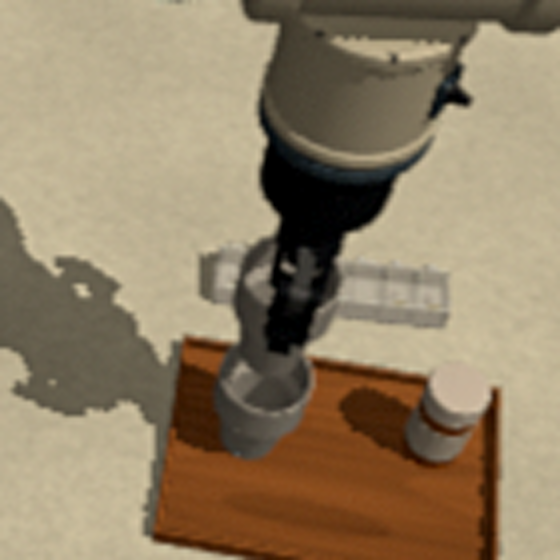

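View pics/z2.png

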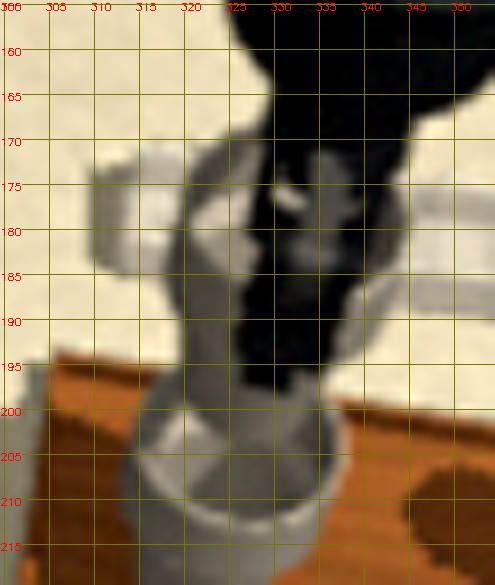

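View pics/f1_top.png

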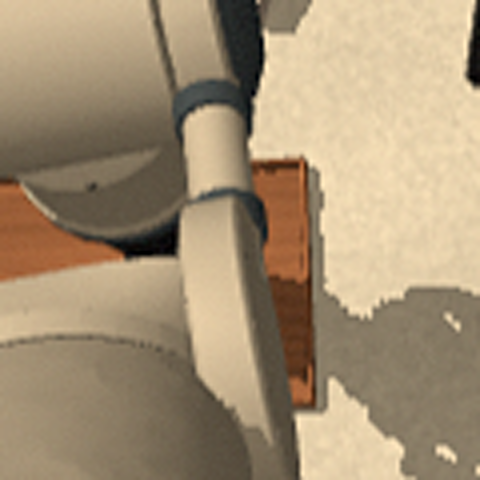

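```bash
python3 zoom.py pics/f1_scene_full.png 308 160 44 48 12 pics/z3.png
python3 - <<'E'
from h import *
p=np.array([.5671,.1857,.182])
def poly(c,r):
    a=np.linspace(0,2*np.pi,90); return np.array([proj("scene",np.array(c)+[r*np.cos(t),r*np.sin(t),0]) for t in a])
im=cv2.imread("pics/z3.png")
def dr(q,col): cv2.polylines(im,[np.int32((q-[308,160]+.5)*12)],True,col,1)
for dz,r in((.03,.0325),(-.007,.0325),(-.007,.027),(-.06,.02)): dr(poly(p+[0,0,dz],r),(0,0,255))
dr(poly([.567,.187,.094],.0325),(255,0,0))
cv2.imwrite("pics/z3.png",im)
E
```

```text
(no output)
```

View pics/z3.png

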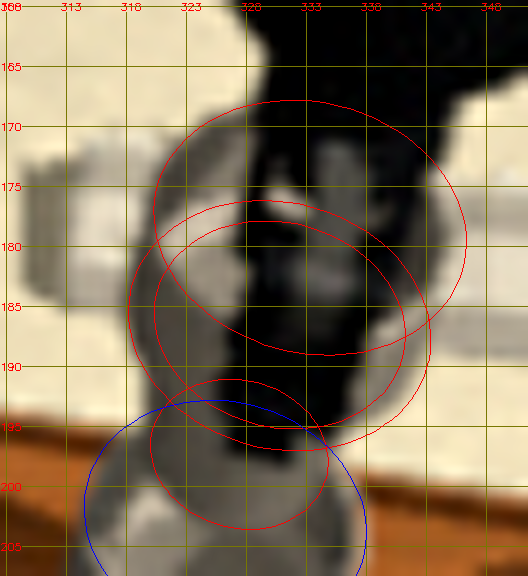

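>>> play_rows([
  [[-0.1, 0.3, 0], [0, 0, 0]],
  [[0, 0.5, 0], [0, 0, 0]],
  [[0, 0.5, 0], [0, 0, 0]],
  [[0, 0.5, 0], [0, 0, 0]],
  [[0, 0.3, 0], [0, 0, 0]],
])

```text
clock: 8.82
eef_pos: [0.5662, 0.1876, 0.1377]
ee_rot: [-1.211, 1.211, -1.209]
ft_force: [-1.0, -0.6, -2.5]
gripper_width: 0.765
```

>>> play_rows([
  [[0, 0.3, 0], [0, 0, 0]],
  [[0, 0.3, 0], [0, 0, 0]],
  [[0, 0.3, 0], [0, 0, 0]],
  [[0, 0.2, 0], [0, 0, 0]],
  [[0, 0, 0], [0, 0, 0]],
])

```text
clock: 9.23
eef_pos: [0.5665, 0.1877, 0.1168]
ee_rot: [-1.21, 1.21, -1.209]
ft_force: [-0.5, 0.1, -2.7]
gripper_width: 0.761
```

```bash
python3 look.py f2 scene,260,110,140,140,4; python3 zoom.py pics/f2_scene_full.png 300 165 55 65 9 pics/z4.png
```

```text
[0.56671525 0.18770134 0.11733385]
```

View pics/z4.png

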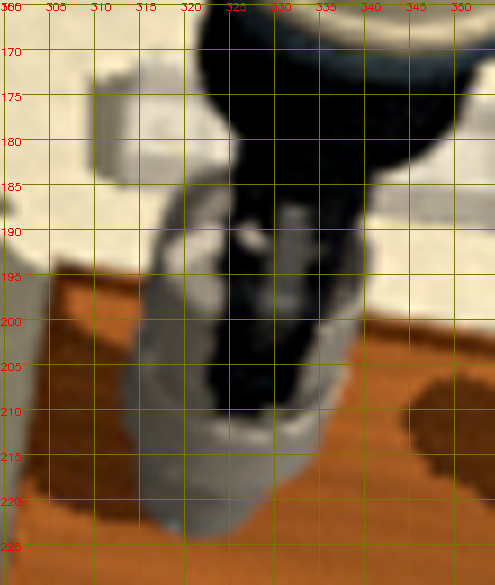

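>>> play_rows([
  [[0, 0.2, 0], [0, 0, 0]],
  [[0, 0.2, 0], [0, 0, 0]],
  [[0, 0.15, 0], [0, 0, 0]],
  [[0, 0.1, 0], [0, 0, 0]],
  [[0, 0, 0], [0, 0, 0]],
])

```text
clock: 9.7
eef_pos: [0.5666, 0.1877, 0.1042]
ee_rot: [-1.21, 1.21, -1.209]
ft_force: [-0.5, 0.2, -2.3]
gripper_width: 0.762
```

>>> play_rows([
  [[0, 0.1, 0], [0, 0, 0]],
  [[0, 0.05, 0], [0, 0, 0]],
  [[0, 0, 0], [0, 0, 0]],
])

```text
clock: 9.95
eef_pos: [0.5669, 0.1878, 0.1019]
ee_rot: [-1.209, 1.209, -1.21]
ft_force: [-0.8, 0.0, 1.3]
gripper_width: 0.762
```

>>> play_rows([
  [[0, 0, 0], [0, 0, 0]],
  [[0, 0, 0], [0, 0, 0]],
  [[0, 0, 0], [0, 0, 0]],
  [[0, 0, 0], [0, 0, 0]],
], gripper=1)

```text
clock: 10.28
eef_pos: [0.567, 0.1878, 0.1018]
ee_rot: [-1.209, 1.209, -1.21]
ft_force: [0.4, -0.9, 0.1]
gripper_width: 1.0
```

>>> play_rows([
  [[0, -0.3, 0], [0, 0, 0]],
  [[0, -0.6, 0], [0, 0, 0]],
  [[0, -1, 0], [0, 0, 0]],
  [[0, -1, 0], [0, 0, 0]],
  [[0, -1, 0], [0, 0, 0]],
])

```text
clock: 10.7
eef_pos: [0.5667, 0.1878, 0.1809]
ee_rot: [-1.209, 1.21, -1.209]
ft_force: [0.6, 0.6, 0.5]
gripper_width: 1.0
```

```bash
python3 look.py g1 scene,260,110,140,140,4; python3 zoom.py pics/g1_scene_full.png 300 175 50 55 11 pics/z5.png
python3 - <<'E'
from h import *
def ex(c,r):
    a=np.linspace(0,2*np.pi,60); q=np.array([proj("scene",np.array(c)+[r*np.cos(t),r*np.sin(t),0]) for t in a])
    return "u",q[:,0].min().round(1),q[:,0].max().round(1),"v",q[:,1].min().round(1),q[:,1].max().round(1)
print("A rim exp",ex([.567,.187,.131],.0325));print("T rim",ex([.567,.187,.094],.0325))
E
```

```text
[0.56846008 0.18818761 0.18487116]
A rim exp ('u', np.float64(316.4), np.float64(340.6), 'v', np.float64(185.6), np.float64(206.0))
T rim ('u', np.float64(314.5), np.float64(338.0), 'v', np.float64(192.9), np.float64(212.9))
```

View pics/z5.png

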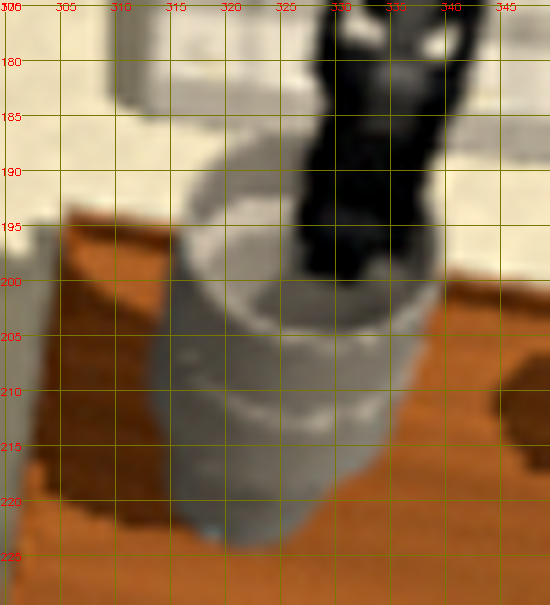

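>>> play_rows([
  [[0.3, -0.8, 0], [0, 0, 0]],
  [[0.7, -0.7, -0.1], [0, 0, 0]],
  [[1, 0, -0.14], [0, 0, 0]],
  [[1, 0, -0.14], [0, 0, 0]],
  [[1, 0, -0.14], [0, 0, 0]],
])

```text
clock: 11.17
eef_pos: [0.5562, 0.1063, 0.2105]
ee_rot: [-1.209, 1.209, -1.21]
ft_force: [-0.2, -0.5, 0.3]
gripper_width: 0.999
```

>>> play_rows([
  [[1, 0, -0.14], [0, 0, 0]],
  [[1, 0, -0.14], [0, 0, 0]],
  [[1, 0, -0.14], [0, 0, 0]],
  [[1, 0, -0.14], [0, 0, 0]],
  [[1, 0, -0.14], [0, 0, 0]],
])

```text
clock: 11.58
eef_pos: [0.5418, 0.0061, 0.2102]
ee_rot: [-1.209, 1.209, -1.21]
ft_force: [-0.8, 0.2, 0.3]
gripper_width: 0.997
```

>>> play_rows([
  [[1, 0, -0.14], [0, 0, 0]],
  [[1, 0, -0.14], [0, 0, 0]],
  [[1, 0, -0.14], [0, 0, 0]],
  [[1, 0, -0.14], [0, 0, 0]],
  [[1, 0, -0.14], [0, 0, 0]],
])

```text
clock: 12.0
eef_pos: [0.5277, -0.0939, 0.2102]
ee_rot: [-1.209, 1.209, -1.21]
ft_force: [0.6, 0.4, -0.4]
gripper_width: 0.995
```

>>> play_rows([
  [[1, 0, -0.14], [0, 0, 0]],
  [[1, 0, -0.14], [0, 0, 0]],
  [[1, 0, -0.14], [0, 0, 0]],
  [[1, 0, -0.14], [0, 0, 0]],
  [[1, 0, -0.14], [0, 0, 0]],
])

```text
clock: 12.42
eef_pos: [0.5135, -0.1938, 0.2102]
ee_rot: [-1.209, 1.209, -1.21]
ft_force: [-0.4, 0.3, -0.5]
gripper_width: 0.998
```

>>> play_rows([
  [[1, 0, -0.14], [0, 0, 0]],
  [[1, 0, -0.14], [0, 0, 0]],
  [[1, 0, -0.14], [0, 0, 0]],
  [[1, 0, -0.14], [0, 0, 0]],
  [[1, 0, -0.14], [0, 0, 0]],
])

```text
clock: 12.83
eef_pos: [0.4994, -0.2937, 0.2103]
ee_rot: [-1.209, 1.21, -1.21]
ft_force: [0.0, 0.1, -0.1]
gripper_width: 1.005
```

>>> play_rows([
  [[1, 0, 0], [0, 0, 0]],
  [[0.6, 0.3, 0], [0, 0, 0]],
  [[0.27, 0.6, 0], [0, 0, 0]],
  [[0, 1, 0], [0, 0, 0]],
  [[0, 1, 0], [0, 0, 0]],
])

```text
clock: 13.25
eef_pos: [0.4999, -0.3295, 0.1505]
ee_rot: [-1.209, 1.21, -1.21]
ft_force: [0.4, 0.0, -0.1]
gripper_width: 1.0
```

>>> play_rows([
  [[0, 0.7, 0], [0, 0, 0]],
  [[0, 0.4, 0], [0, 0, 0]],
  [[0, 0, 0], [0, 0, 0]],
])

```text
clock: 13.5
eef_pos: [0.4992, -0.3284, 0.1275]
ee_rot: [-1.209, 1.212, -1.206]
ft_force: [-1.0, 0.5, -0.1]
gripper_width: 0.997
```

```bash
python3 look.py i1 scene,100,60,140,140,4
python3 - <<'E'
from h import *
p=ctrl.get_obs()['eef_pos']
for d in((.0,0,.005),(.05,0,.005),(-.05,0,.005)): q=proj("scene",p+np.array(d)); print(q,(q-[100,60])*4)
print((proj("scene",[.4995,-.331,.09])-[100,60])*4)
E
```

```text
[ 0.49978673 -0.3288997   0.12881552]
[160.67836342 137.20875696] [242.71345366 308.83502783]
[153.73452043 149.78745656] [214.93808171 359.14982624]
[167.29818162 125.2170249 ] [269.19272647 260.86809959]
[252.41772874 345.89180227]
```

View pics/i1_scene.png

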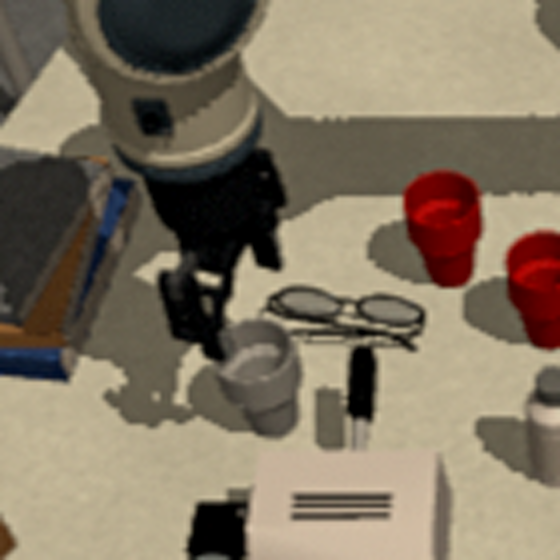

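>>> play_rows([
  [[0, 0.6, 0], [0, 0, 0]],
  [[0, 1, 0], [0, 0, 0]],
  [[0, 1, 0], [0, 0, 0]],
  [[0, 0.6, 0], [0, 0, 0]],
  [[0, 0.23, 0], [0, 0, 0]],
])

```text
clock: 13.97
eef_pos: [0.4999, -0.3292, 0.0601]
ee_rot: [-1.209, 1.211, -1.208]
ft_force: [0.0, 0.2, 0.1]
gripper_width: 1.003
```

>>> play_rows([
  [[0, 0, 0], [0, 0, 0]],
  [[0, 0, 0], [0, 0, 0]],
  [[0, 0, 0], [0, 0, 0]],
  [[0, 0, 0], [0, 0, 0]],
  [[0, 0, 0], [0, 0, 0]],
], gripper=0)

```text
clock: 14.38
eef_pos: [0.5008, -0.33, 0.0621]
ee_rot: [-1.209, 1.208, -1.211]
ft_force: [0.1, 0.3, 7.7]
gripper_width: 0.758
```

>>> play_rows([
  [[0, 0, 0], [0, 0, 0]],
  [[0, 0, 0], [0, 0, 0]],
  [[0, -0.3, 0], [0, 0, 0]],
  [[0, -0.6, 0], [0, 0, 0]],
  [[0, -0.8, 0], [0, 0, 0]],
])

```text
clock: 14.8
eef_pos: [0.4997, -0.3292, 0.0955]
ee_rot: [-1.209, 1.211, -1.208]
ft_force: [0.4, -0.4, -1.9]
gripper_width: 0.757
```

>>> play_rows([
  [[0, -1, 0], [0, 0, 0]],
  [[0, -1, 0], [0, 0, 0]],
  [[0, -1, 0], [0, 0, 0]],
  [[0, -0.8, 0], [0, 0, 0]],
  [[0, -0.4, 0], [0, 0, 0]],
])

```text
clock: 15.22
eef_pos: [0.5008, -0.33, 0.1822]
ee_rot: [-1.209, 1.207, -1.212]
ft_force: [0.9, 0.0, -2.0]
gripper_width: 0.759
```

```bash
python3 look.py j1 scene,100,40,140,140,4; python3 zoom.py pics/j1_scene_full.png 135 95 50 55 11 pics/z6.png
cat > ov.py <<'E'
from h import *
import sys
f,u,v,S=sys.argv[1:5]; u,v,S=int(u),int(v),int(S); p=np.array(eval(sys.argv[5]))
def poly(c,r):
    a=np.linspace(0,2*np.pi,90); return np.array([proj("scene",np.array(c)+[r*np.cos(t),r*np.sin(t),0]) for t in a])
im=cv2.imread(f)
for dz,r in((.03,.0325),(-.007,.0325),(-.06,.02)): cv2.polylines(im,[np.int32((poly(p+[0,0,dz],r)-[u,v]+.5)*S)],True,(0,0,255),1)
cv2.imwrite(f,im)
E
python3 -c "
from h import *
print(ctrl.get_obs()['eef_pos'].tolist())" | tee /tmp/p; python3 ov.py pics/z6.png 135 95 11 "$(cat /tmp/p)"
```

```text
[ 0.5010963  -0.33022151  0.18256217]
[0.5010963021480949, -0.33022151450585074, 0.18256217435657512]
```

View pics/z6.png

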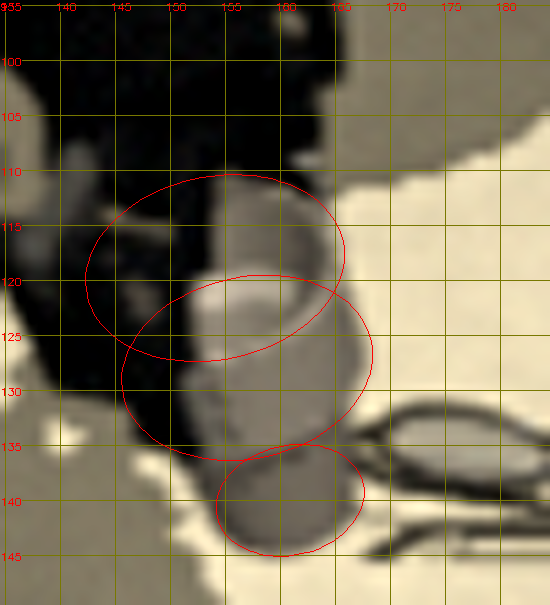

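>>> play_rows([
  [[-0.2, -0.8, 0], [0, 0, 0]],
  [[-0.6, -1, 0.1], [0, 0, 0]],
  [[-1, -0.6, 0.13], [0, 0, 0]],
  [[-1, 0, 0.13], [0, 0, 0]],
  [[-1, 0, 0.13], [0, 0, 0]],
])

```text
clock: 15.68
eef_pos: [0.5101, -0.2529, 0.2274]
ee_rot: [-1.209, 1.209, -1.21]
ft_force: [-0.1, -0.1, -2.3]
gripper_width: 0.752
```

>>> play_rows([
  [[-1, 0, 0.13], [0, 0, 0]],
  [[-1, 0, 0.13], [0, 0, 0]],
  [[-1, 0, 0.13], [0, 0, 0]],
  [[-1, 0, 0.13], [0, 0, 0]],
  [[-1, 0, 0.13], [0, 0, 0]],
])

```text
clock: 16.1
eef_pos: [0.5227, -0.1525, 0.2266]
ee_rot: [-1.209, 1.21, -1.209]
ft_force: [0.6, -0.4, -2.5]
gripper_width: 0.757
```

>>> play_rows([
  [[-1, 0, 0.13], [0, 0, 0]],
  [[-1, 0, 0.13], [0, 0, 0]],
  [[-1, 0, 0.13], [0, 0, 0]],
  [[-1, 0, 0.13], [0, 0, 0]],
  [[-1, 0, 0.13], [0, 0, 0]],
])

```text
clock: 16.52
eef_pos: [0.5357, -0.0525, 0.2266]
ee_rot: [-1.21, 1.21, -1.209]
ft_force: [0.1, -0.0, -2.2]
gripper_width: 0.754
```

>>> play_rows([
  [[-1, 0, 0.13], [0, 0, 0]],
  [[-1, 0, 0.13], [0, 0, 0]],
  [[-1, 0, 0.13], [0, 0, 0]],
  [[-1, 0, 0.13], [0, 0, 0]],
  [[-1, 0, 0.13], [0, 0, 0]],
])

```text
clock: 16.93
eef_pos: [0.5488, 0.0474, 0.2265]
ee_rot: [-1.21, 1.21, -1.209]
ft_force: [0.1, -0.7, -1.5]
gripper_width: 0.756
```

>>> play_rows([
  [[-1, 0, 0.13], [0, 0, 0]],
  [[-1, 0, 0.13], [0, 0, 0]],
  [[-1, 0, 0.13], [0, 0, 0]],
  [[-1, 0, 0.13], [0, 0, 0]],
  [[-0.9, 0, 0.13], [0, 0, 0]],
])

```text
clock: 17.35
eef_pos: [0.5618, 0.1455, 0.2265]
ee_rot: [-1.21, 1.21, -1.209]
ft_force: [-0.2, -0.9, -2.0]
gripper_width: 0.755
```

>>> play_rows([
  [[-0.9, 0, 0.13], [0, 0, 0]],
  [[-0.7, 0, 0.13], [0, 0, 0]],
  [[-0.4, 0, 0], [0, 0, 0]],
  [[-0.13, 0, 0], [0, 0, 0]],
  [[0, 0, 0], [0, 0, 0]],
])

```text
clock: 17.77
eef_pos: [0.5672, 0.1871, 0.2268]
ee_rot: [-1.21, 1.209, -1.209]
ft_force: [-1.2, -1.0, -2.3]
gripper_width: 0.756
```

>>> play_rows([
  [[0, 0.2, 0], [0, 0, 0]],
  [[0, 0.3, 0], [0, 0, 0]],
  [[0, 0.1, 0], [0, 0, 0]],
  [[0, 0, 0], [0, 0, 0]],
])

```text
clock: 18.1
eef_pos: [0.567, 0.1863, 0.2142]
ee_rot: [-1.21, 1.211, -1.21]
ft_force: [0.6, -0.5, -0.7]
gripper_width: 0.755
```

```bash
python3 look.py k1 scene,260,110,140,140,4; python3 zoom.py pics/k1_scene_full.png 305 155 45 65 9 pics/z7.png
python3 -c "
from h import *
print(ctrl.get_obs()['eef_pos'].tolist())" | tee /tmp/p; python3 ov.py pics/z7.png 305 155 9 "$(cat /tmp/p)"; python3 ov.py pics/z7.png 305 155 9 "[.567,.187,.101]"
```

```text
[0.56723339 0.18646062 0.21459263]
[0.5672333861938694, 0.18646062140690528, 0.21459262580464433]
```

View pics/z7.png

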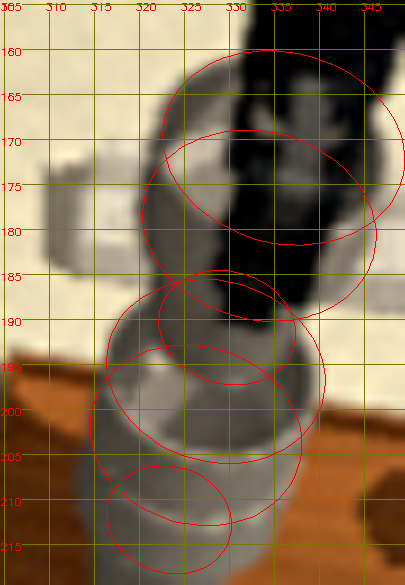

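>>> play_rows([
  [[-0.08, 0.3, 0], [0, 0, 0]],
  [[0, 0.5, 0], [0, 0, 0]],
  [[0, 0.5, 0], [0, 0, 0]],
  [[0, 0.5, 0], [0, 0, 0]],
  [[0, 0.3, 0], [0, 0, 0]],
])

```text
clock: 18.57
eef_pos: [0.5668, 0.1884, 0.1711]
ee_rot: [-1.211, 1.211, -1.209]
ft_force: [-0.2, -0.2, -2.9]
gripper_width: 0.761
```

>>> play_rows([
  [[0, 0.3, 0], [0, 0, 0]],
  [[0, 0.3, 0], [0, 0, 0]],
  [[0, 0.2, 0], [0, 0, 0]],
  [[0, 0.1, 0], [0, 0, 0]],
  [[0, 0, 0], [0, 0, 0]],
])

```text
clock: 18.98
eef_pos: [0.5673, 0.1886, 0.1547]
ee_rot: [-1.209, 1.21, -1.209]
ft_force: [0.3, -1.2, -2.1]
gripper_width: 0.757
```

>>> play_rows([
  [[0, 0.2, 0], [0, 0, 0]],
  [[0, 0.2, 0], [0, 0, 0]],
  [[0, 0.15, 0], [0, 0, 0]],
  [[0, 0.08, 0], [0, 0, 0]],
  [[0, 0, 0], [0, 0, 0]],
])

```text
clock: 19.4
eef_pos: [0.5673, 0.1885, 0.142]
ee_rot: [-1.21, 1.21, -1.209]
ft_force: [-0.2, 0.2, -0.8]
gripper_width: 0.755
```

>>> play_rows([
  [[0, 0.05, 0], [0, 0, 0]],
  [[0, 0.05, 0], [0, 0, 0]],
  [[0, 0, 0], [0, 0, 0]],
])

```text
clock: 19.65
eef_pos: [0.5675, 0.1886, 0.1404]
ee_rot: [-1.209, 1.209, -1.209]
ft_force: [-0.6, 1.1, -1.7]
gripper_width: 0.757
```

>>> play_rows([
  [[0, 0.07, 0], [0, 0, 0]],
  [[0, 0.05, 0], [0, 0, 0]],
  [[0, 0, 0], [0, 0, 0]],
])

```text
clock: 19.9
eef_pos: [0.5679, 0.1888, 0.1395]
ee_rot: [-1.207, 1.209, -1.21]
ft_force: [-5.3, -0.9, 19.3]
gripper_width: 0.756
```

>>> play_rows([
  [[0, -0.05, 0], [0, 0, 0]],
  [[0, 0, 0], [0, 0, 0]],
])

```text
clock: 20.07
eef_pos: [0.5677, 0.1886, 0.1396]
ee_rot: [-1.208, 1.209, -1.21]
ft_force: [-1.6, -0.5, 8.8]
gripper_width: 0.757
```

>>> play_rows([
  [[0, 0, 0], [0, 0, 0]],
  [[0, 0, 0], [0, 0, 0]],
  [[0, 0, 0], [0, 0, 0]],
  [[0, 0, 0], [0, 0, 0]],
], gripper=1)

```text
clock: 20.4
eef_pos: [0.5674, 0.1886, 0.1389]
ee_rot: [-1.209, 1.21, -1.209]
ft_force: [-0.4, -0.1, 0.1]
gripper_width: 1.0
```

>>> play_rows([
  [[0, -0.3, 0], [0, 0, 0]],
  [[0, -0.6, 0], [0, 0, 0]],
  [[0, -1, 0], [0, 0, 0]],
  [[0, -1, 0], [0, 0, 0]],
  [[0, -0.6, 0], [0, 0, 0]],
])

```text
clock: 20.82
eef_pos: [0.568, 0.1887, 0.2114]
ee_rot: [-1.207, 1.208, -1.21]
ft_force: [-0.7, 0.3, 0.8]
gripper_width: 0.998
```

>>> play_rows([
  [[1, 0, 0], [0, 0, 0]],
  [[1, 0, -0.2], [0, 0, 0]],
  [[1, 0, -0.2], [0, 0, 0]],
  [[1, 0, -0.2], [0, 0, 0]],
  [[1, 0, -0.2], [0, 0, 0]],
])

```text
clock: 21.23
eef_pos: [0.5512, 0.0878, 0.2095]
ee_rot: [-1.209, 1.209, -1.209]
ft_force: [-0.0, -0.4, 0.7]
gripper_width: 1.004
```

>>> play_rows([
  [[1, 0, -0.2], [0, 0, 0]],
  [[1, 0, -0.2], [0, 0, 0]],
  [[1, 0, -0.2], [0, 0, 0]],
  [[1, 0, -0.2], [0, 0, 0]],
  [[1, 0, -0.2], [0, 0, 0]],
], gripper=0)

```text
clock: 21.65
eef_pos: [0.5312, -0.0123, 0.2096]
ee_rot: [-1.209, 1.209, -1.21]
ft_force: [-0.1, 0.4, 0.3]
gripper_width: 0.299
```

```bash
python3 look.py l1 scene,260,110,140,140,4 top,110,120,140,140,4; python3 zoom.py pics/l1_scene_full.png 300 165 55 65 9 pics/z8.png;python3 zoom.py pics/l1_top_full.png 155 165 50 50 11 pics/z9.png
python3 ov.py pics/z8.png 300 165 9 "[.567,.187,.138]"
```

```text
[ 0.53102083 -0.01361729  0.2095299 ]
```

View pics/z8.png

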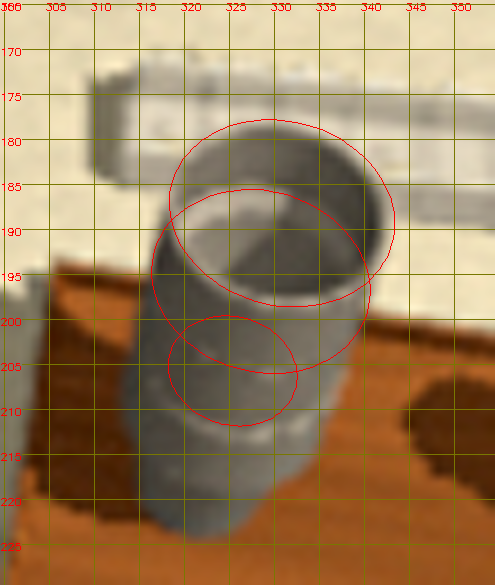

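View pics/z9.png

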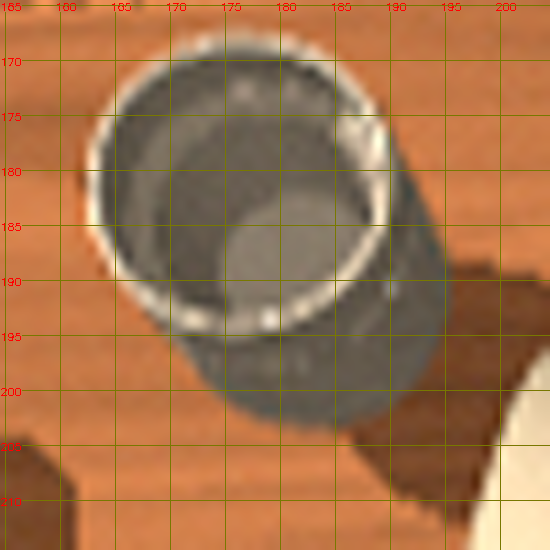

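```bash
python3 zoom.py pics/l1_scene_full.png 308 172 42 56 10 pics/z10.png
python3 - <<'E'
from h import *
print(tri((176.2,181.3),(330.4,188.2)))
for z in(.131,.15,.168): print(z,onz("top",176.2,181.3,z),onz("scene",330.4,188.2,z),proj("top",[.567,.187,z]))
E
```

```text
(array([0.56605577, 0.18623522, 0.16544081]), np.float64(0.00018609582368346437))
0.131 [0.57450006 0.19240179 0.131     ] [0.54193886 0.18810811 0.131     ] [178.27654696 184.36256338]
0.15 [0.56983703 0.18905157 0.15      ] [0.55525496 0.18702407 0.15      ] [177.00303983 182.47926944]
0.168 [0.56541943 0.18587768 0.168     ] [0.5678702  0.18599708 0.168     ] [175.75376773 180.63181485]
```

View pics/z10.png

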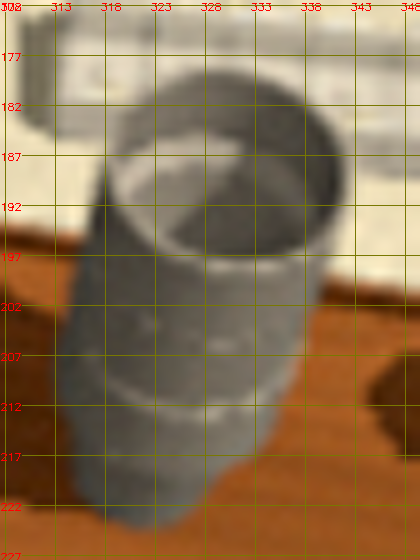

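```bash
python3 - <<'E'
from h import *
im=cv2.imread("pics/top0.png"); m=(im.max(2)<32).astype('uint8'); m[:200]=0;m[236:]=0;m[:,:340]=0;m[:,365:]=0
n,l,st,ce=cv2.connectedComponentsWithStats(m); k=1+np.argmax(st[1:,4]); print(st[k],ce[k])
ys,xs=np.where(l==k); pts=np.c_[xs,ys].astype(float); c=pts.mean(0); w,v=np.linalg.eigh(np.cov((pts-c).T)); a=v[:,1]
if a[1]<0:a=-a
s=(pts-c)@a; e1=c+a*s.min(); e2=c+a*s.max(); print("px",c,e1,e2)
P=onz("top",*c,.085);A=onz("top",*e1,.081);B=onz("top",*e2,.095); print(P,A,B,np.linalg.norm(B-A))
for r in(.0,):
  yaw=np.arctan2((A-B)[1],(A-B)[0]); print("lever yaw",yaw, "pivot from grip", P[:2]+.0715*np.array([np.cos(yaw),np.sin(yaw)]))
piv=np.array([.5713,-.2236]);y=.259;C=np.array([[np.cos(y),-np.sin(y)],[np.sin(y),np.cos(y)]])
print("grip local",C.T@(P[:2]-piv)); 
for q in((-.083,-.05),(-.083,-.03),(-.083,.03)): print(q,piv+C@q)
print("now local",C.T@(ctrl.get_obs()['eef_pos'][:2]-piv))
E
```

```text
[347 206  14  23 180] [353.37777778 216.99444444]
px [353.37777778 216.99444444] [348.88345444 206.0478499 ] [357.76701569 227.68508777]
[ 0.50242495 -0.2422377   0.085     ] [ 0.53054382 -0.23293603  0.081     ] [ 0.47457788 -0.24963978  0.095     ] 0.06005998564956869
lever yaw 0.2900458581272419 pivot from grip [ 0.57093845 -0.22178898]
grip local [-0.07135121 -0.00037621]
(-0.083, -0.05) [ 0.50387404 -0.29318979]
(-0.083, -0.03) [ 0.49875176 -0.27385686]
(-0.083, 0.03) [ 0.48338491 -0.21585807]
now local [0.01484379 0.21329513]
```

>>> play_rows([
  [[1, 0, -0.1], [0, 0, 0]],
  [[1, 0, -0.1], [0, 0, 0]],
  [[1, 0, -0.1], [0, 0, 0]],
  [[1, 0, -0.1], [0, 0, 0]],
  [[1, 0, -0.1], [0, 0, 0]],
])

```text
clock: 22.17
eef_pos: [0.5215, -0.1118, 0.2094]
ee_rot: [-1.209, 1.209, -1.209]
ft_force: [0.2, 0.1, 0.6]
gripper_width: 0.002
```

>>> play_rows([
  [[1, 0, -0.1], [0, 0, 0]],
  [[1, 0, -0.1], [0, 0, 0]],
  [[1, 0, -0.1], [0, 0, 0]],
  [[1, 0, -0.1], [0, 0, 0]],
  [[1, 0, -0.1], [0, 0, 0]],
])

```text
clock: 22.58
eef_pos: [0.5115, -0.2119, 0.2094]
ee_rot: [-1.209, 1.209, -1.209]
ft_force: [1.0, 0.6, 0.2]
gripper_width: 0.001
```

>>> play_rows([
  [[1, 0, -0.1], [0, 0, 0]],
  [[1, 0, -0.1], [0, 0, 0]],
  [[1, 0, -0.1], [0, 0, 0]],
  [[0.7, 0, 0], [0, 0, 0]],
  [[0.3, 0, 0], [0, 0, 0]],
])

```text
clock: 23.0
eef_pos: [0.5056, -0.2928, 0.2093]
ee_rot: [-1.209, 1.21, -1.211]
ft_force: [-0.2, -0.3, 0.1]
gripper_width: -0.002
```

>>> play_rows([
  [[0, 0, 0], [0, -0.7, 0]],
  [[0, 0, 0], [0, -0.8, 0]],
  [[0, 0, 0], [0, -0.66, 0]],
  [[0, 0.7, 0], [0, 0, 0]],
  [[0, 0.7, 0], [0, 0, 0]],
])

```text
clock: 23.42
eef_pos: [0.5061, -0.2908, 0.1815]
ee_rot: [-1.321, 1.014, -1.017]
ft_force: [-0.1, -0.0, 0.4]
gripper_width: 0.001
```

>>> play_rows([
  [[0, 1, 0], [0, 0, 0]],
  [[0, 1, 0], [0, 0, 0]],
  [[0, 0.6, 0], [0, 0, 0]],
  [[0, 0.2, 0], [0, 0, 0]],
  [[0, 0, 0], [0, 0, 0]],
])

```text
clock: 23.83
eef_pos: [0.5052, -0.2905, 0.1243]
ee_rot: [-1.321, 1.018, -1.015]
ft_force: [0.8, -0.1, 0.9]
gripper_width: -0.002
```

```bash
python3 look.py n1 scene,130,80,140,140,4
```

```text
[ 0.50556011 -0.29093632  0.12526906]
```

View pics/n1_scene.png

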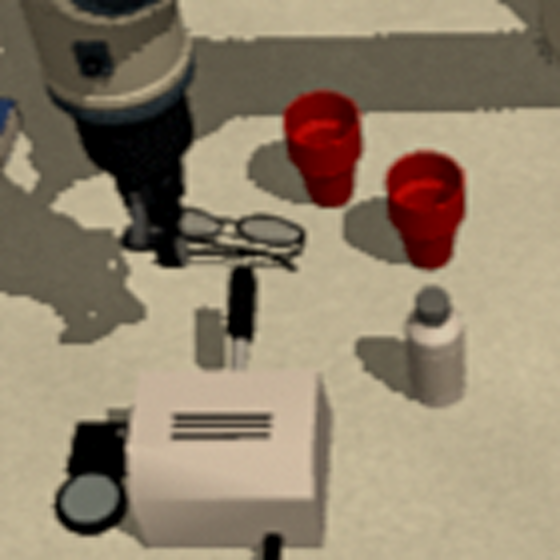

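>>> play_rows([
  [[0, 0.8, 0], [0, 0, 0]],
  [[0, 0.8, 0], [0, 0, 0]],
  [[0, 0.6, 0], [0, 0, 0]],
  [[0, 0.25, 0], [0, 0, 0]],
  [[-0.3, 0, 0], [0, 0, 0]],
])

```text
clock: 24.3
eef_pos: [0.5041, -0.2861, 0.0761]
ee_rot: [-1.32, 1.016, -1.017]
ft_force: [-0.8, 0.3, -0.2]
gripper_width: -0.0
```

>>> play_rows([
  [[-0.3, 0, 0], [0, 0, 0]],
  [[-0.2, 0, 0], [0, 0, 0]],
  [[-0.2, 0, 0], [0, 0, 0]],
  [[-0.2, 0, 0], [0, 0, 0]],
  [[0, 0, 0], [0, 0, 0]],
])

```text
clock: 24.72
eef_pos: [0.499, -0.2674, 0.0765]
ee_rot: [-1.321, 1.016, -1.016]
ft_force: [-0.1, -0.5, -0.1]
gripper_width: -0.002
```

>>> play_rows([
  [[-0.3, 0, 0], [0, 0, 0]],
  [[-0.3, 0, 0], [0, 0, 0]],
  [[-0.3, 0, 0], [0, 0, 0]],
  [[-0.2, 0, 0], [0, 0, 0]],
  [[0, 0, 0], [0, 0, 0]],
])

```text
clock: 25.13
eef_pos: [0.4933, -0.2461, 0.0761]
ee_rot: [-1.321, 1.016, -1.016]
ft_force: [0.7, -2.7, 0.3]
gripper_width: 0.003
```

```bash
python3 look.py n2 scene,130,80,140,140,4; python3 -c "
from h import *
o=ctrl.get_obs();print(o['ft_force'],o['wrist_torque'])"
```

```text
[ 0.49350873 -0.2466018   0.07616337]
[-0.02383852 -2.51080555  0.43715412] [-0.36740248 -0.04981551 -0.02815578]
```

View pics/n2_scene.png

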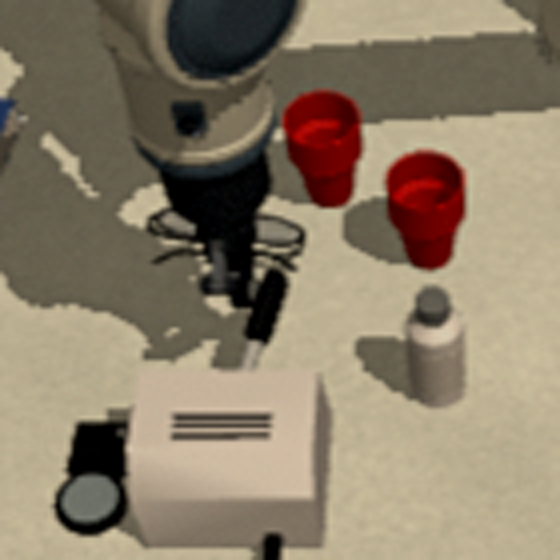

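>>> play_rows([
  [[-0.25, 0, 0], [0, 0, 0]],
  [[-0.25, 0, 0], [0, 0, 0]],
  [[-0.2, 0, 0], [0, 0, 0]],
  [[0, 0, 0], [0, 0, 0]],
])

```text
clock: 25.52
eef_pos: [0.4896, -0.2327, 0.0761]
ee_rot: [-1.321, 1.016, -1.016]
ft_force: [1.8, -2.5, -0.3]
gripper_width: -0.006
```

>>> play_rows([
  [[-0.1, 0, 0], [0, 0, 0]],
  [[-0.05, 0, 0], [0, 0, 0]],
  [[0, 0, 0], [0, 0, 0]],
])

```text
clock: 25.77
eef_pos: [0.4892, -0.2304, 0.0761]
ee_rot: [-1.321, 1.016, -1.017]
ft_force: [1.1, -4.0, 0.4]
gripper_width: 0.003
```

>>> play_rows([
  [[-0.1, 0, 0], [0, 0, 0]],
  [[-0.1, 0, 0], [0, 0, 0]],
  [[0, 0, 0], [0, 0, 0]],
])

```text
clock: 26.02
eef_pos: [0.488, -0.2264, 0.0761]
ee_rot: [-1.321, 1.016, -1.016]
ft_force: [1.5, -3.5, 0.8]
gripper_width: 0.002
```

```bash
python3 look.py n3 scene,130,80,140,140,4; python3 zoom.py pics/n3_scene_full.png 170 135 50 45 12 pics/z11.png; python3 - <<'E'
from h import *
o=ctrl.get_obs();print(o['eef_pos'],o['ft_force'])
piv=np.array([.5713,-.2236]);y=.259;C=np.array([[np.cos(y),-np.sin(y)],[np.sin(y),np.cos(y)]])
for th in(0,.3,.4,.45,.5):
    for r in(.06,.105):
        l=np.array([-r*np.cos(th)*np.cos(.262),r*np.sin(th)]); P=[*(piv+C@l),.062+r*np.cos(th)*np.sin(.262)]; print(th,r,proj("scene",P).round(1),end=' ')
    print()
E
```

```text
[ 0.48805191 -0.22650636  0.07611604]
[ 0.48805191 -0.22650636  0.07611604] [ 0.69805643 -4.00405292  1.25372958]
0 0.06 [190.1 159.3] 0 0.105 [191.  145.8] 
0.3 0.06 [195.8 160.2] 0.3 0.105 [201.  147.3] 
0.4 0.06 [197.6 160.8] 0.4 0.105 [204.1 148.4] 
0.45 0.06 [198.5 161.2] 0.45 0.105 [205.7 149.1] 
0.5 0.06 [199.3 161.7] 0.5 0.105 [207.1 149.8]
```

View pics/z11.png

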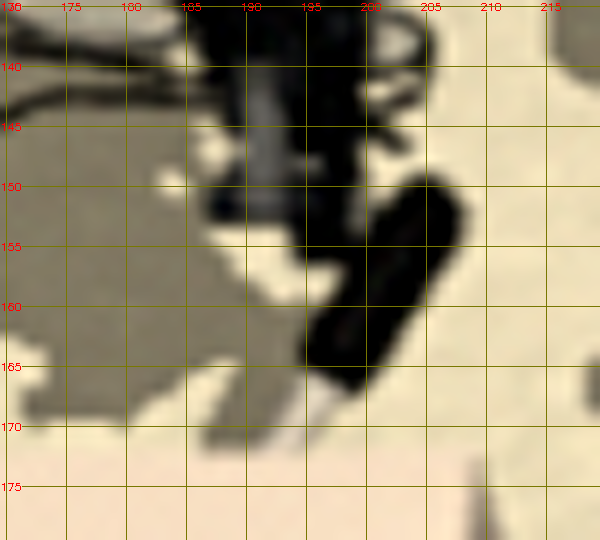

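>>> play_rows([
  [[-0.1, 0, 0], [0, 0, 0]],
  [[-0.05, 0, 0], [0, 0, 0]],
  [[0, 0, 0], [0, 0, 0]],
  [[0, 0, 0], [0, 0, 0]],
])

```text
clock: 26.4
eef_pos: [0.4882, -0.2255, 0.0763]
ee_rot: [-1.322, 1.014, -1.019]
ft_force: [0.7, -18.6, -3.4]
gripper_width: -0.001
```

>>> play_rows([
  [[0.06, 0, 0], [0, 0, 0]],
  [[0, 0, 0], [0, 0, 0]],
  [[0, 0, 0], [0, 0, 0]],
  [[0, 0, 0], [0, 0, 0]],
  [[0, 0, 0], [0, 0, 0]],
])

```text
clock: 26.82
eef_pos: [0.4882, -0.2259, 0.0762]
ee_rot: [-1.321, 1.015, -1.018]
ft_force: [0.9, -11.7, -1.3]
gripper_width: -0.002
```

>>> play_rows([
  [[0, 0, 0], [0, 0, 0]],
  [[0, 0, 0], [0, 0, 0]],
  [[0, 0, 0], [0, 0, 0]],
  [[0, 0, 0], [0, 0, 0]],
  [[0, 0, 0], [0, 0, 0]],
])

```text
clock: 27.23
eef_pos: [0.4881, -0.2259, 0.0762]
ee_rot: [-1.321, 1.015, -1.018]
ft_force: [1.2, -11.7, -0.3]
gripper_width: -0.0
```

>>> play_rows([
  [[0, 0, 0], [0, 0, 0]],
  [[0, 0, 0], [0, 0, 0]],
  [[0, 0, 0], [0, 0, 0]],
  [[0, 0, 0], [0, 0, 0]],
  [[0, 0, 0], [0, 0, 0]],
])

```text
clock: 27.65
eef_pos: [0.4881, -0.2259, 0.0762]
ee_rot: [-1.321, 1.015, -1.018]
ft_force: [1.8, -11.7, -1.8]
gripper_width: -0.002
```

>>> play_rows([
  [[0, 0, 0], [0, 0, 0]],
  [[0, 0, 0], [0, 0, 0]],
  [[0, 0, 0], [0, 0, 0]],
  [[0, 0, 0], [0, 0, 0]],
  [[0, 0, 0], [0, 0, 0]],
])

```text
clock: 28.07
eef_pos: [0.4881, -0.2259, 0.0763]
ee_rot: [-1.321, 1.015, -1.018]
ft_force: [0.5, -11.2, -1.6]
gripper_width: 0.002
```

```bash
python3 look.py n4 scene,130,80,140,140,4; python3 zoom.py pics/n4_scene_full.png 170 135 50 45 12 pics/z12.png
```

```text
[ 0.48812156 -0.22584949  0.07622341]
```

View pics/z12.png

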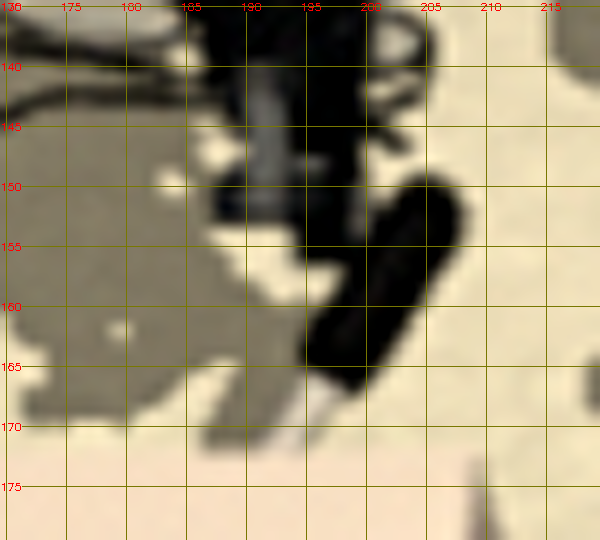

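>>> play_rows([
  [[0, 0, 0], [0, 0, 0]],
  [[0, 0, 0], [0, 0, 0]],
  [[0, 0, 0], [0, 0, 0]],
  [[0, 0, 0], [0, 0, 0]],
  [[0, 0, 0], [0, 0, 0]],
])

```text
clock: 28.53
eef_pos: [0.4881, -0.2259, 0.0762]
ee_rot: [-1.321, 1.015, -1.018]
ft_force: [1.0, -10.6, -1.9]
gripper_width: -0.002
```

The lever sits at its left stop and has been held there for over 2 s. I'll back the finger off to the right so the lever can follow, then lift clear.

>>> play_rows([
  [[0.3, 0, 0], [0, 0, 0]],
  [[0.5, 0, 0], [0, 0, 0]],
  [[0.5, 0, 0], [0, 0, 0]],
  [[0.5, 0, 0], [0, 0, 0]],
  [[0.5, 0, 0], [0, 0, 0]],
])

```text
clock: 28.95
eef_pos: [0.4997, -0.2704, 0.076]
ee_rot: [-1.32, 1.017, -1.016]
ft_force: [0.2, -0.5, -0.4]
gripper_width: 0.0
```

>>> play_rows([
  [[0.5, 0, 0], [0, 0, 0]],
  [[0.4, 0, 0], [0, 0, 0]],
  [[0.2, -0.3, 0], [0, 0, 0]],
  [[0, -0.8, 0], [0, 0, 0]],
  [[0, -1, 0], [0, 0, 0]],
])

```text
clock: 29.37
eef_pos: [0.5044, -0.2905, 0.1179]
ee_rot: [-1.32, 1.019, -1.015]
ft_force: [0.0, 1.0, 0.3]
gripper_width: -0.0
```

>>> play_rows([
  [[0, -1, 0], [0, 0, 0]],
  [[0, -1, 0], [0, 0, 0]],
  [[0, -1, 0], [0, 0, 0]],
  [[0, -0.6, 0], [0, 0, 0]],
  [[0, 0, 0], [0, 0, 0]],
])

```text
clock: 29.78
eef_pos: [0.5061, -0.2913, 0.1931]
ee_rot: [-1.32, 1.013, -1.02]
ft_force: [-0.9, 0.6, 0.3]
gripper_width: 0.003
```

```bash
python3 look.py p1 scene,0,0,512,384,1.5 top,0,0,512,384,1.5;  python3 zoom.py pics/p1_scene_full.png 170 135 50 45 12 pics/z13.png; python3 zoom.py pics/p1_scene_full.png 308 172 42 56 10 pics/z14.png
```

```text
[ 0.50507882 -0.29064155  0.19039413]
```

View pics/p1_scene.png

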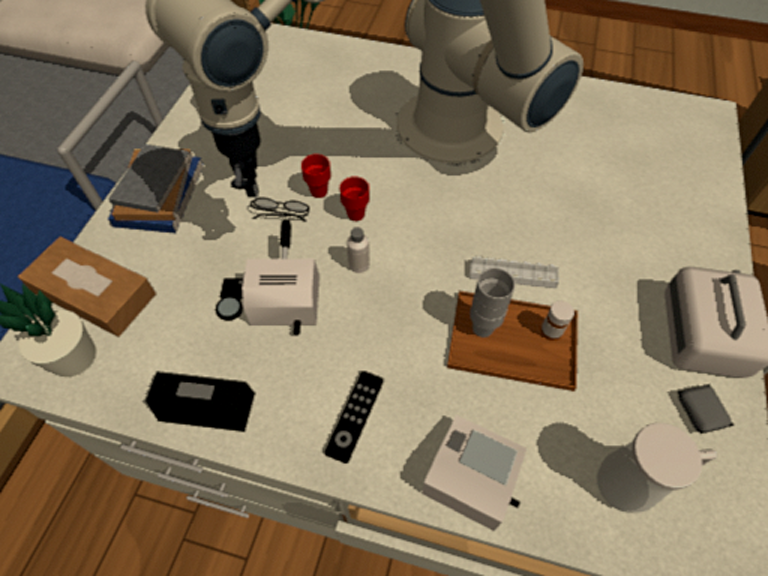

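View pics/z13.png

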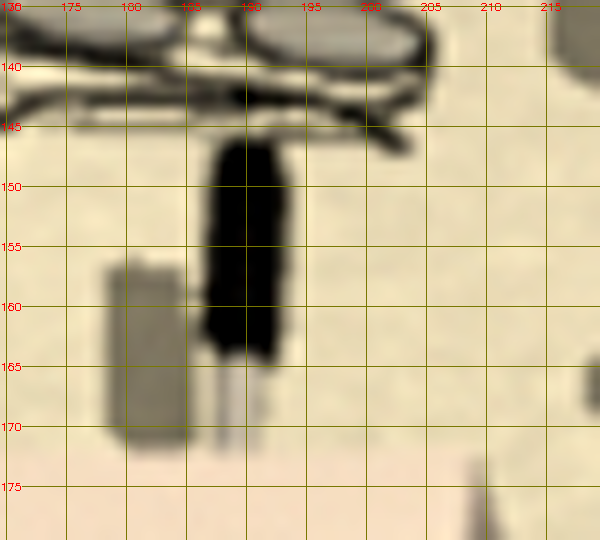

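View pics/z14.png

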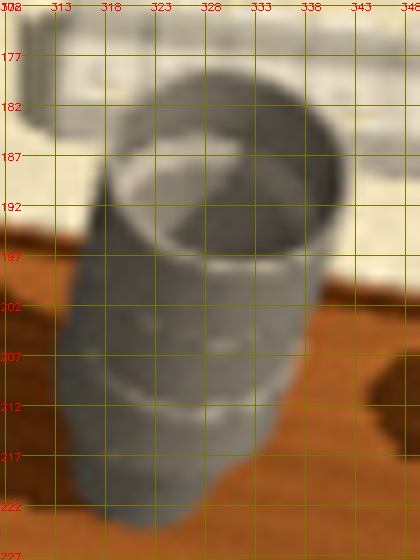

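The scene picture shows the lever back in the middle, with its grip spanning about u 186–193 and its tip near (190,146), as at the start. The stack stands upright on the tray with its rim centred near (330,188), and nothing else appears to have moved. I'll let the arm settle and hand in.

>>> play_rows([
  [[0, 0, 0], [0, 0, 0]],
  [[0, 0, 0], [0, 0, 0]],
  [[0, 0, 0], [0, 0, 0]],
])

```text
clock: 30.13
eef_pos: [0.5047, -0.2904, 0.1893]
ee_rot: [-1.321, 1.018, -1.015]
ft_force: [0.8, 0.5, 0.0]
gripper_width: 0.004
```

```bash
python3 - <<'E'
from h import *
a=cv2.imread("pics/scene0.png").astype(int);b=cv2.imread("pics/p1_scene_full.png").astype(int)
for n,(u,v,w,h) in dict(bottle=(355,195,35,35),organizer=(305,168,70,25),bifocals=(165,128,45,20),magnifier=(143,183,20,32),lotion=(228,150,22,34),remote=(215,245,45,65)).items():
    print(n,(abs(a-b)[v:v+h,u:u+w].max(2)>40).mean().round(3))
print(ctrl.get_obs()['clock'],ctrl.get_obs()['joint_vel'].round(3)); ctrl.close_job()
E
```

```text
bottle 0.0
organizer 0.099
bifocals 0.11
magnifier 0.0
lotion 0.0
remote 0.0
30.1333 [ 0.001 -0.003 -0.003  0.001  0.003  0.001]
the job is handed in; nothing more can be done
```

The blind is closed and the job is handed in at 30.1 s of the 64 s; no verdict came back. I lowered the left tumbler, then the right one, into the tray's tumbler. I then pushed the lever to its left stop with the shut fingers, held it for over 2 s and let it spring back.

**Last checks**
- **Stack:** the top rim measured (0.566, 0.186, 0.165) m across both views, against an expected (0.567, 0.187, 0.168). That is about 1 mm off the axis, and the stack stands upright on the tray. The last camera picture shows it unchanged.
- **Lever:** it is back at its starting pixels. While held, it looked like 0.45–0.5 rad in the picture, and the force showed it was on the stop.
- **Other things:** the pill bottle, magnifier, lotion and remote show no change between the first and last pictures. About 10% of pixels changed around the pill organizer and the bifocals. I put that down to the taller stack and the removed tumblers and their shadows in those crops; by eye neither had moved.

**What disagreed or went over**
- The two cameras differed by 2–4 mm on where the loose tumblers stood. I used values in between.
- The second tumbler was pressed down with a brief 19 N as it seated.
- Pressing the lever against its stop peaked at 18.6 N. I backed off to about 11 N for the hold.

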